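# Draw the fold-mirror carriage home with a turnbuckle tie rod

## Robot

A 6-joint arm with a two-finger parallel gripper is mounted at the origin on the work surface. World frame = base frame: x ahead of the robot, y to its left, z up, the work surface at z = 0. Lengths are in m, angles in rad, forces in N, time in s.
With the tool pointing down it reaches from about 0.35 to 0.975 m from the base axis. Payload 4.9 kg.
Tool frame: the origin (TCP) lies between the finger pads; the fingertips stand 8 mm ahead of it and the grasp point (between the pads) lies 11 mm behind it; z points along the fingers, y is the direction in which the jaws open and shut (so a half turn about z gives the same grasp; the last joint's range is limited). The gripper opens to 85 mm and grips with 20 to 120 N. Pads are 22 mm wide; open, the fingers measure 114 mm over their backs; the gripper's body (76 mm by 85 mm) begins 54 mm behind the grasp point. The pads swing forward as they close: fully open they stand 13 mm farther back than shut.
Start: joints at [1.213, 0.053, 1.613, -0, 1.476, -0.119], TCP at [0.148, 0.607, 0.239] pointing down, gripper open.
Joint ranges: [-3.01, 3.01], [-1.01, 2.22], [0.06, 2.58], [-1.02, 4.17], [0.09, 2.62], [-3.14, 3.14]. Speed limits (rad/s): [2.57, 2.57, 3.14, 3.14, 3.14, 3.14].

## Interface

Orientations are given as a unit quaternion [w, x, y, z].
In Python, from plant import state, grab_frame, calibration, job_done gives the robot as it stands. The module is installed in compiled form; this text tells all that it offers.
- The arm moves only by the tool servo_tool, never from a script. Its argument "deltas" is a list that holds one entry, the list of rows, each a list of 5 numbers: the finger opening in mm, from 0 to 85.4, then the shift along the world's x, y, z in mm, then the turn about the world's z in units of 6 degrees (1.0 is 6 degrees). A call has 1 to 5 rows; each row is the pose to reach, as a shift and turn from the pose commanded when the call began; what a row does not reach only later rows make up. A row lasts 1/8 s, in which the tool goes at most 62.5 mm and 10.7 degrees, less where a joint would pass 70% of its speed; a pose out of reach is approached as far as the arm can. A call with a gripper value outside its range is refused whole. The fingers move at their own pace and stop on an object; the grip force is fixed at half the most. Time passes only in rows, so rows that repeat a pose let the fingers close. It gives the time, the measured TCP pose, the force and the opening at its end, in the units of the state.
- state(): the state, without advancing time (a new reading comes with each control period).
- grab_frame(name): name is "side" or "top"; returns the picture (420x560x3 uint8, red, green, blue); there is no depth.
- calibration(name): a dict with "intrinsics" (3x3 intrinsics, pixels), "k1" (the pictures are not rectified: a ray, as slopes to the right and down, at radius r is drawn at 1 + k1 r^2 times it, then the intrinsics apply), "world_from_camera" (4x4, takes a point from camera to world coordinates). Camera axes: x right, y down, z forward; pixel columns grow to the right and rows downward; lengths in m; the calibration is good to about 2 mm. A picture is of the moment at which its call begins. calibration takes no time and is no camera call.
- job_done(): hands the job in, once; it reports no verdict.
The state is a dict: "time": time; "joint_pos": joint angles; "joint_vel": joint speeds; "joint_efforts": joint torques, N m; "tool_pos": TCP position; "tool_rot": TCP orientation; "contact_force": force on the tool from outside, world axes, zero at the start; "ft_torque": the same for the moment, N m; "gripper_width": opening from 0.0 (shut) to 1.0 (fully open).
Only numpy, scipy, OpenCV 4.12 (cv2) and the standard library are available. Lean on these libraries where they do the work, as an engineer would, in place of code of your own. Each camera call takes 0.05 s, during which the arm holds its last target.

## Task

Lift the turnbuckle tie rod off its rest and hang it in the two side-opening hooks, one on the rail's anchor bracket and one on the mirror carriage. Then turn its hexagonal sleeve in the tightening direction, regrasping as needed, until the carriage is drawn up against the stop on the rail and the tie is clearly taut; stop there and do not strain it. Then let go. Let the tie alone move the carriage: keep the gripper off it and its mirror, and leave the other things on the table where they are.

Things in the scene. Friction and masses are not known exactly. Their poses are not given: they have to be found in the camera images.
- tie: Turnbuckle tie rod, 247 mm long, 0.43 kg: aluminium hexagonal sleeve (30 mm across flats, 80 mm long) with a 14 mm steel threaded rod screwed into each side. Origin: centre of the sleeve on the axis. y: along the axis, to the end with the red band round the sleeve (31 mm from centre). z: up, as it lies in the rest and must hang in the hooks. x: across. It may hang either way round.
- sleeve (a joint): Angle q of the sleeve against the ends (rad), right-handed about the tie's y. At 0 and every pi/3 a pair of flats faces the tie's +-x (square to a tool pointing down, fingers closing along x); at q the flats are turned by q about y. Growing = TIGHTENING: the sleeve's top goes to the tie's +x. Needs 0.25 N m when slack plus 0.0025 N m per N of tension; stays where left. Range -0.8 to 7.
- end_a_face (a point): Middle, on the axis, of the inner face of the head at the tie's plain (-y) end; axes as the tie's. Head: block 26 mm wide (x), 36 high (z), 10 thick, outside this face. Inward of it runs a flat upright tongue, 10 mm wide (x), 24 high (z), to 77 mm from the tie's centre, then the round rod.
- end_b_face (a point): The same at the red-banded (+y) end. Each end has an 8 mm lead: the two heads come 2.55 mm closer together per rad of tightening, both ends alike. Held by the sleeve in the hung, slack tie, the hand can feel the end play: it slides along its axis until a head meets its plate (pushing the tie towards the anchor also brings the carriage along, with 4 N drag).
- hook_anchor (a point): Hook on the rail's fixed anchor bracket: upright steel plate 8 mm thick, faces square to y, with a J-slot opening to -x (to the robot). This point: the tie's axis when seated, on the plate's outer face (plate lies to +y of it), 125 mm above the table. x: the way in; y: along the rail to the carriage; z: up. The tongue goes through the slot, the head stays outside the plate (-y).
- hook_carriage (a point): The like hook on the carriage: same slot, axes and height, opening the same way. This point: the tie's axis when seated, on the plate's outer face (plate lies to -y of it, the head stays on the +y side). The mirror housing begins 59 mm beyond (+y), its top 190 mm above the table (knobs to 217).
- anchor_lip (a point): Inner top edge of the anchor slot's lip. From the seat point hook_anchor: throat x -7 to 7 mm (14 wide), floor at z -12; lip x -20 to -7, top z 2; back wall from x 7; roof over lip and throat at z 36, so the tongue cannot come from above: it goes in sideways between lip and roof until over the throat, then down 14 mm. The bracket's block lies under the hook from z -26 down.
- carriage: Black carriage with the hook and a fold-mirror housing (round mirror, 45 degrees), sliding along the rail's y with 4 N drag; the robot must not touch it. Origin: table height, 109 mm to -y of hook_carriage, 125 mm below it. Hook plates: x -20 to 26 mm, top 173 mm above the table; between them only the rail, 40 mm high, and the stop block, 65 mm. It starts 1 to 3 mm off the stop.
- rail: The rail, fixed, with anchor bracket and steel stop block (two brass buttons) that the carriage is drawn against; origin on the table under the middle between the hooks, y along it to the carriage. Once the carriage is home and the slack gone (8 to 10 mm of drawing in all), each further 0.1 rad adds about 6 N of tension: a quarter to half a radian makes it taut, over 120 N strains it.
- rest: White two-post rest on an aluminium foot 60 x 235 x 6 mm, fixed, that holds the tie at the start. Origin: centre of its underside; y along the tie. Posts 40 x 16 mm, 92 mm either side of the middle; the tongues lie on them 45 mm above the table, between lips 8 mm high and 14 mm apart. The tie's axis is then 57 mm above the table.
- lens_post: Lens on a 124 mm high post with round foot (62 mm diameter); leave alone.
- iris_post: Black iris on a 124 mm high post with round foot (62 mm diameter); leave alone.
- wash_bottle: Translucent wash bottle, 62 mm diameter, 176 mm high; leave alone.
- dish: Shallow glass dish, 76 mm across; leave alone.
- hex_driver: Hand driver with blue handle lying on the table; leave alone.
- optic_case: Dark square case, 60 x 60 x 30 mm; leave alone.
- cube_mount: Glass cube of 25 mm on a small black plate; leave alone.

How it is judged:
On the way:
1. the tie hangs in both hooks, its tongues down in the throats (((x of end_a_face in the frame of hook_anchor between -0.005 and 0.005 m and z of end_a_face in the frame of hook_anchor between -0.005 and 0.006 m and y of end_a_face in the frame of hook_anchor between -0.012 and 0.004 m and x of end_b_face in the frame of hook_carriage between -0.005 and 0.005 m and z of end_b_face in the frame of hook_carriage between -0.005 and 0.006 m and y of end_b_face in the frame of hook_carriage between -0.004 and 0.012 m) or (x of end_b_face in the frame of hook_anchor between -0.005 and 0.005 m and z of end_b_face in the frame of hook_anchor between -0.005 and 0.006 m and y of end_b_face in the frame of hook_anchor between -0.012 and 0.004 m and x of end_a_face in the frame of hook_carriage between -0.005 and 0.005 m and z of end_a_face in the frame of hook_carriage between -0.005 and 0.006 m and y of end_a_face in the frame of hook_carriage between -0.004 and 0.012 m))), for 0.2 s.
At the end, for the whole second after the job is handed in: The tie hangs in both hooks (each head's inner face within 5 mm of the seat across and in height, and outside its plate), the carriage is within 0.7 mm of its stop, the tie pulls on the carriage with more than 10 N, and all is at rest (((x of end_a_face in the frame of hook_anchor between -0.005 and 0.005 m and z of end_a_face in the frame of hook_anchor between -0.005 and 0.006 m and y of end_a_face in the frame of hook_anchor between -0.012 and 0.004 m and x of end_b_face in the frame of hook_carriage between -0.005 and 0.005 m and z of end_b_face in the frame of hook_carriage between -0.005 and 0.006 m and y of end_b_face in the frame of hook_carriage between -0.004 and 0.012 m) or (x of end_b_face in the frame of hook_anchor between -0.005 and 0.005 m and z of end_b_face in the frame of hook_anchor between -0.005 and 0.006 m and y of end_b_face in the frame of hook_anchor between -0.012 and 0.004 m and x of end_a_face in the frame of hook_carriage between -0.005 and 0.005 m and z of end_a_face in the frame of hook_carriage between -0.005 and 0.006 m and y of end_a_face in the frame of hook_carriage between -0.004 and 0.012 m)) and y of hook_carriage in the frame of hook_anchor below 0.2187 m and contact force between tie and carriage above 10 N and velocity of joint carriage below 0.005 m/s and linear speed of tie below 0.01 m/s); the robot touches nothing.
It fails at once if the tie is strained: more than 120 N between it and the carriage (contact force between tie and carriage above 120 N).
It fails at once if the robot touches the carriage (more than 2 N) (contact force between any of the fingers, the arm and carriage above 2 N).
It fails at once if a bystander is knocked away (more than 20 mm) (distance of any of lens_post, iris_post, wash_bottle, dish, hex_driver, optic_case, cube_mount from where it was at the start of the episode above 0.02 m).
It also fails if it takes over 72 s, if anything falls off the work surface, if the arm or the gripper's body presses on something with over 40 N, if the wrist force passes 120 N, or if a joint passes its speed limit or range.

## Working session

There is one attempt and no reset: what is moved stays moved. The work goes in short steps, Python scripts to look and compute and a tool call to move; the robot and the scene stay as the last step left them, time stands still between calls to the robot, and variables do not carry over. Pictures are saved under pics/ and viewed, and the job is handed in when it is done.

Besides the shell and the picture viewer there is one more tool, called after ">>>" as name([rows], argument=value, ...), one row to a line, values as JSON. servo_tool: Moves the arm, as the interface text tells. Its arguments: {"type":"object","properties":{"deltas":{"type":"array","items":{"type":"array","items":{"type":"array","items":{"type":"number"}}}}},"required":["deltas"]}

```bash
mkdir -p pics; python3 - <<'E'
from plant import *
import cv2,numpy as np
np.set_printoptions(precision=4,suppress=True)
for n in("side","top"):
    cv2.imwrite(f"pics/{n}0.png",cv2.cvtColor(grab_frame(n),cv2.COLOR_RGB2BGR))
    c=calibration(n);print(n,c["intrinsics"],c["k1"],c["world_from_camera"])
print(state())
E
```

```text
side [[428.7734   0.     285.5948]
 [  0.     428.7734 206.5492]
 [  0.       0.       1.    ]] -0.10307185220072732 [[ 0.8544 -0.3057  0.4203  0.021 ]
 [-0.5193 -0.5343  0.667  -0.7709]
 [ 0.0207 -0.7881 -0.6152  0.7875]
 [ 0.      0.      0.      1.    ]]
top [[427.0797   0.     280.3136]
 [  0.     427.0797 209.0619]
 [  0.       0.       1.    ]] 0.04705868702161461 [[-0.011  -0.9917  0.1283  0.3482]
 [-0.9999  0.0108 -0.0023 -0.0063]
 [ 0.0009 -0.1283 -0.9917  1.1944]
 [ 0.      0.      0.      1.    ]]
{'time': 0.1, 'joint_pos': array([ 1.213 ,  0.0533,  1.6142,  0.    ,  1.476 , -0.119 ]), 'joint_vel': array([-0.0001, -0.0007, -0.0028,  0.0006, -0.0009,  0.0014]), 'joint_efforts': array([ -0.0014, -39.4904, -37.1363,  -0.0002,   0.004 ,  -0.    ]), 'tool_pos': array([0.1476, 0.6067, 0.2382]), 'tool_rot': array([-0.0002,  0.1191,  0.9929, -0.0009]), 'contact_force': array([0.482 , 0.1138, 0.5563]), 'ft_torque': array([-0.0327,  0.0226,  0.0055]), 'gripper_width': 1.0009620513056272}
```

View pics/side0.png

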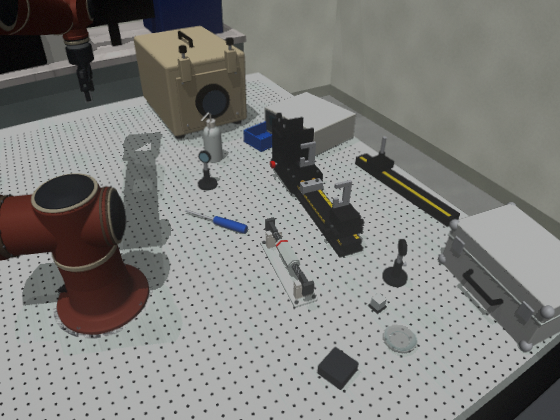

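View pics/top0.png

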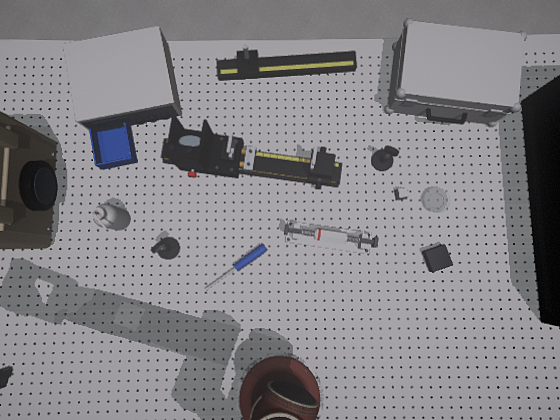

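```bash
cat > h.py <<'E'
from plant import *
import cv2,numpy as np
np.set_printoptions(precision=4,suppress=True)
C={n:calibration(n) for n in("side","top")}
def ray(n,u,v):
    c=C[n];K=c["intrinsics"];d=np.array([(u-K[0,2])/K[0,0],(v-K[1,2])/K[1,1]])
    s=d.copy()
    for _ in range(20): s=d/(1+c["k1"]*(s@s))
    T=c["world_from_camera"];return T[:3,3],T[:3,:3]@np.array([s[0],s[1],1])
def onz(n,u,v,z):
    o,d=ray(n,u,v);return o+d*(z-o[2])/d[2]
def proj(n,p):
    c=C[n];T=c["world_from_camera"];q=T[:3,:3].T@(np.asarray(p)-T[:3,3]);s=q[:2]/q[2]
    s=s*(1+c["k1"]*(s@s));K=c["intrinsics"];return np.array([K[0,0]*s[0]+K[0,2],K[1,1]*s[1]+K[1,2]])
def tri(a,b):
    o1,d1=ray("side",*a);o2,d2=ray("top",*b)
    t=np.linalg.lstsq(np.c_[d1,-d2],o2-o1,rcond=None)[0];p,q=o1+t[0]*d1,o2+t[1]*d2
    return (p+q)/2,np.linalg.norm(p-q)
def crop(n,img,x0,y0,x1,y1,k,name):
    a=cv2.resize(img[y0:y1,x0:x1],None,fx=k,fy=k,interpolation=cv2.INTER_CUBIC)
    for x in range((x0+9)//10*10,x1,10): 
        cv2.line(a,((x-x0)*k,0),((x-x0)*k,6 if x%50 else 14),(0,0,255),1)
    for x in range((x0+19)//20*20,x1,20): cv2.putText(a,str(x),((x-x0)*k+2,12),0,.35,(0,0,255),1)
    for y in range((y0+9)//10*10,y1,10): cv2.line(a,(0,(y-y0)*k),(6,(y-y0)*k),(0,0,255),1);cv2.putText(a,str(y),(8,(y-y0)*k+4),0,.35,(0,0,255),1)
    cv2.imwrite("pics/"+name,a)
E
python3 - <<'E'
from h import *
t=cv2.imread("pics/top0.png");s=cv2.imread("pics/side0.png")
crop("top",t,270,210,390,260,6,"t_tie.png")
crop("top",t,155,110,350,200,4,"t_rail.png")
crop("side",s,250,210,330,310,6,"s_tie.png")
crop("side",s,260,100,370,260,4,"s_rail.png")
E
```

```text
(no output)
```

View pics/t_tie.png

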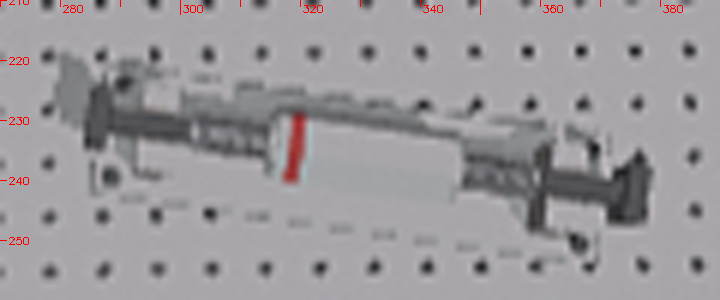

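View pics/t_rail.png

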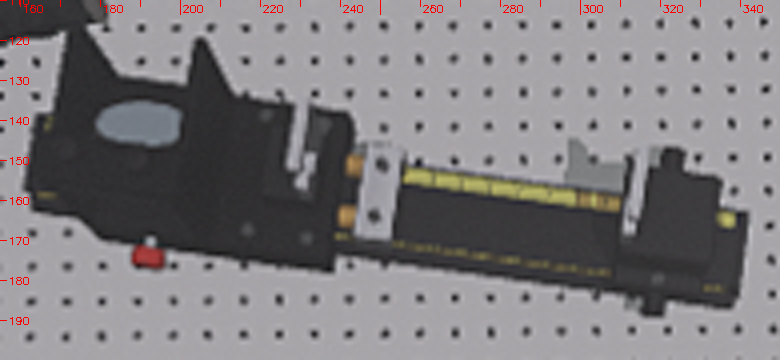

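View pics/s_tie.png

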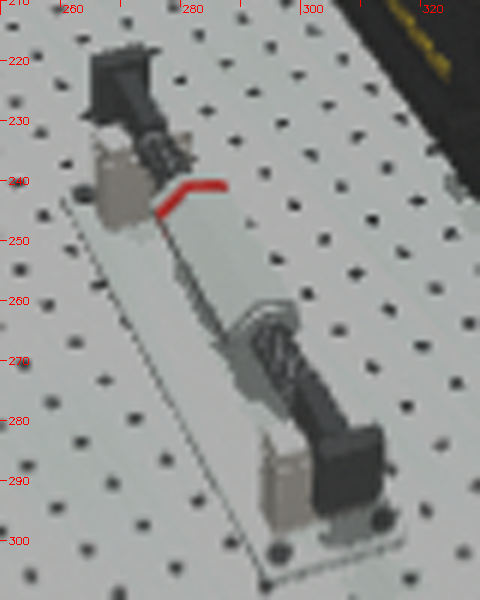

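View pics/s_rail.png

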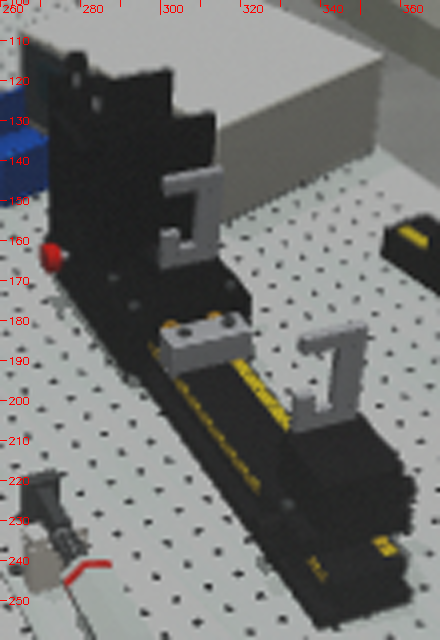

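```bash
python3 - <<'E'
from h import *
t=cv2.imread("pics/top0.png");s=cv2.imread("pics/side0.png")
def g(im): return cv2.convertScaleAbs(im,alpha=1.6,beta=10)
crop("",g(t),296,138,346,178,14,"t_anc.png")
crop("",g(t),210,126,260,166,14,"t_car.png")
crop("",g(s),322,172,366,212,14,"s_anc.png")
crop("",g(s),290,136,334,176,14,"s_car.png")
E
```

```text
(no output)
```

View pics/t_anc.png

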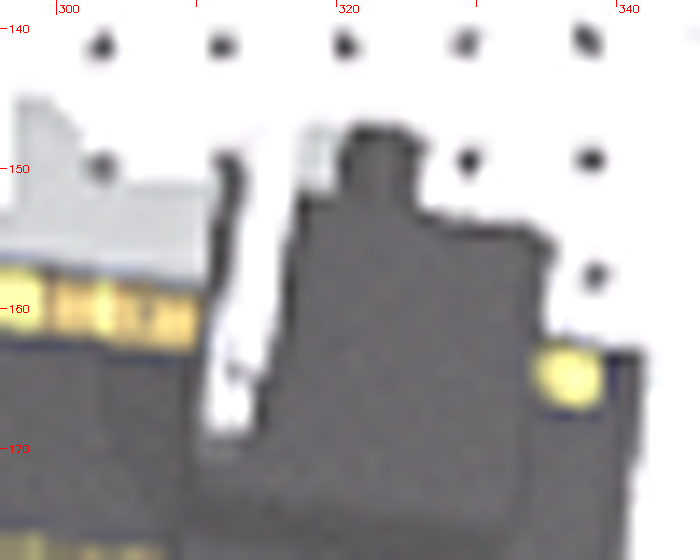

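View pics/t_car.png

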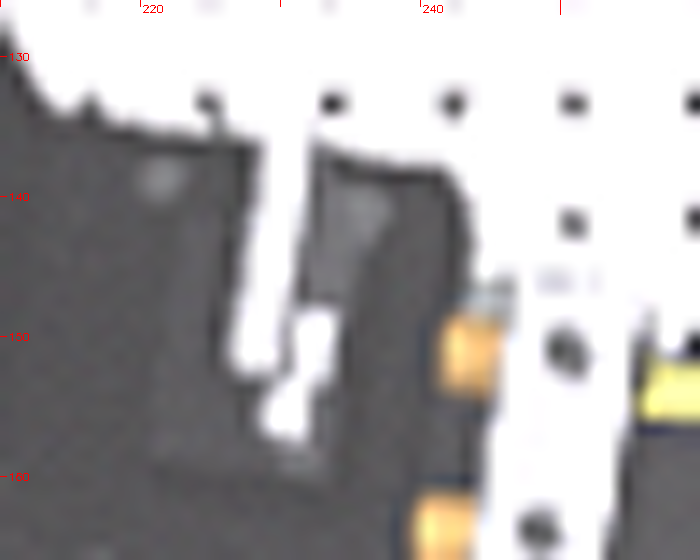

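View pics/s_anc.png

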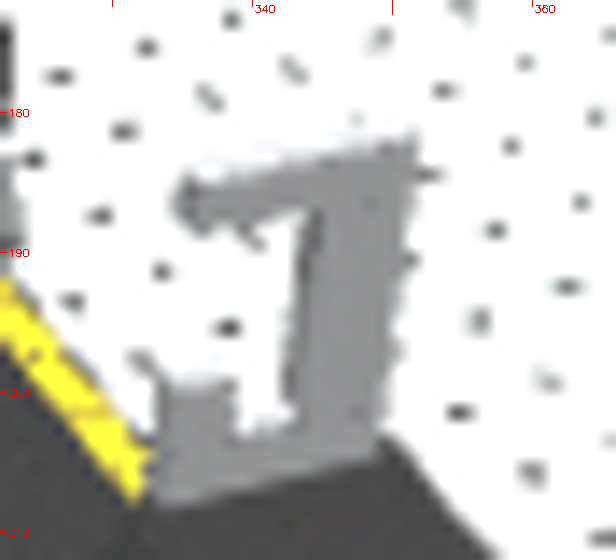

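View pics/s_car.png

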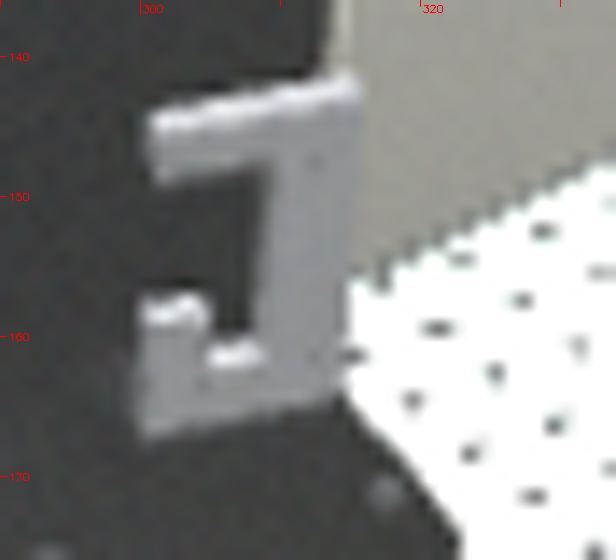

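```bash
python3 - <<'E'
from h import *
e=-.46
def S(u,v,z,l): print("S",l,onz("side",u+e,v+e,z))
def T(u,v,z,l): print("T",l,onz("top",u+e,v+e,z))
S(333.7,208,.099,"anc BL -20");S(348.8,204.8,.099,"anc BR 26");S(351,182.7,.173,"anc TR 26");S(335.2,186.3,.173,"anc TL -20")
S(338.8,199.5,.127,"anc lip -7");S(338.9,203.1,.113,"anc flo -7");S(342.8,202.2,.113,"anc flo 7")
S(300.3,167.3,.099,"car BL");S(314.3,164,.099,"car BR");S(315.7,143,.173,"car TR");S(301.2,145.2,.173,"car TL")
S(304.9,158.3,.127,"car lip");S(305,162,.113,"car flo-7");S(308.8,161.2,.113,"car flo7")
T(314.2,168.8,.173,"anc outer -20");T(310.5,168.8,.173,"anc inner -20");T(317.2,151,.173,"anc outer up")
T(226.7,152.6,.173,"car outer -20");T(229.7,152.6,.173,"car inner -20");T(232.3,136.3,.173,"car inner up");T(228.9,136.3,.173,"car outer up")
# tie
im=cv2.imread("pics/top0.png").astype(int);m=(im[:,:,2]-im[:,:,1]>60)&(im[:,:,2]-im[:,:,0]>60);m[:,:300]=0;m[:215]=0;m[260:]=0;m[:,340:]=0
v,u=np.where(m);print("redtop",u.mean(),v.mean(),len(u),u.min(),u.max(),v.min(),v.max());print(onz("top",u.mean(),v.mean(),.057+.0155))
T(295,230.8,.069,"tong b");T(366,241,.069,"tong a")
T(288.5,224.5,.075,"b inner top");T(288,234.5,.075,"b inner bot");T(371.8,234,.075,"a in");T(371,246.5,.075,"a in bot")
S(307.8,288.7,.057,"a outer face");S(270,224.8,.057,"b inner face")
S(302,284,.075,"a out TL");S(313.5,282,.075,"a out TR");S(302,296,.039,"a out BL");S(313.5,293.3,.039,"a out BR")
E
```

```text
S anc BL -20 [ 0.5973 -0.0901  0.099 ]
S anc BR 26 [ 0.6404 -0.0989  0.099 ]
S anc TR 26 [ 0.6356 -0.101   0.173 ]
S anc TL -20 [ 0.591  -0.0939  0.173 ]
S anc lip -7 [ 0.6065 -0.0956  0.127 ]
S anc flo -7 [ 0.6097 -0.0939  0.113 ]
S anc flo 7 [ 0.621  -0.0959  0.113 ]
S car BL [0.6275 0.1181 0.099 ]
S car BR [0.6742 0.1129 0.099 ]
S car TR [0.672  0.1102 0.173 ]
S car TL [0.6282 0.1199 0.173 ]
S car lip [0.6412 0.1165 0.127 ]
S car flo-7 [0.6431 0.1176 0.113 ]
S car flo7 [0.6554 0.1158 0.113 ]
T anc outer -20 [ 0.5796 -0.0913  0.173 ]
T anc inner -20 [ 0.5797 -0.0823  0.173 ]
T anc outer up [ 0.624  -0.0995  0.173 ]
T car outer -20 [0.6223 0.1223 0.173 ]
T car inner -20 [0.6222 0.1149 0.173 ]
T car inner up [0.6633 0.1087 0.173 ]
T car outer up [0.6633 0.117  0.173 ]
redtop 318.88 234.16 25 317 320 229 239
[ 0.4257 -0.1094  0.0725]
T tong b [ 0.4367 -0.0458  0.069 ]
T tong a [ 0.4079 -0.2318  0.069 ]
T b inner top [ 0.453  -0.0287  0.075 ]
T b inner bot [ 0.4267 -0.0271  0.075 ]
T a in [ 0.4257 -0.2464  0.075 ]
T a in bot [ 0.3932 -0.243   0.075 ]
S a outer face [ 0.408  -0.2568  0.057 ]
S b inner face [ 0.4439 -0.023   0.057 ]
S a out TL [ 0.395  -0.2517  0.075 ]
S a out TR [ 0.4202 -0.2596  0.075 ]
S a out BL [ 0.3943 -0.2556  0.039 ]
S a out BR [ 0.4212 -0.2622  0.039 ]
```

```bash
python3 - <<'E'
from h import *
e=-.46
yd=np.array([.153,.988,0]);xd=np.array([.988,-.153,0])
c=np.array([.4267,-.135,.057])
def pl(u,v,s,l):
    o,d=ray("side",u+e,v+e);t=((c+yd*s-o)@yd)/(d@yd);p=o+t*d-c;print(l,"x %.1f z %.1f mm"%(p@xd*1e3,p[2]*1e3))
for uv in((273.5,245.5),(274.3,246),(280.2,241),(287.5,241)): pl(*uv,.031,"band")
s=cv2.imread("pics/side0.png")
crop("",cv2.convertScaleAbs(s,alpha=1.4),262,232,312,282,14,"s_tie2.png")
def S(u,v,z): return onz("side",u+e,v+e,z)
E
```

```text
band x -22.2 z 5.1 mm
band x -20.1 z 2.7 mm
band x -4.5 z 14.3 mm
band x 15.1 z 7.8 mm
```

View pics/s_tie2.png

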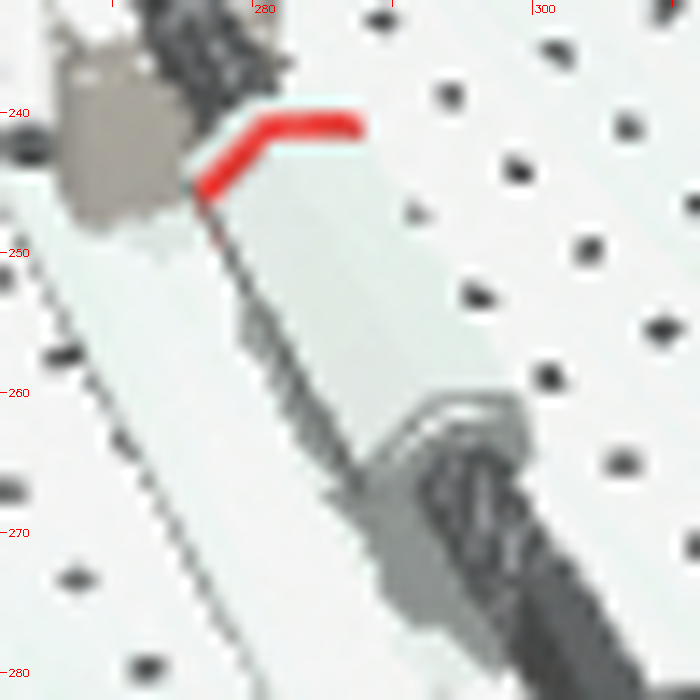

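>>> servo_tool([
  [[70, 40, -45, 0, -1.7], [70, 80, -90, 0, -3.4], [70, 120, -140, 0, -5.1], [70, 150, -195, 0, -6.8], [70, 170, -255, 0, -8.5]],
])

```text
time: 0.72
tool_pos: [0.3178, 0.3526, 0.2389]
tool_rot: [0.0, 0.537, 0.843, -0.0]
contact_force: [1.1, -0.7, 0.6]
gripper_width: 0.819
```

>>> servo_tool([
  [[70, 20, -60, 0, -1.7], [70, 40, -120, 0, -3.4], [70, 60, -180, 0, -5.1], [70, 75, -240, 0, -5.7], [70, 90, -300, 0, -5.7]],
])

```text
time: 1.35
tool_pos: [0.4067, 0.0535, 0.239]
tool_rot: [0.0, 0.76, 0.65, 0.0]
contact_force: [1.3, 0.2, -0.1]
gripper_width: 0.824
```

>>> servo_tool([
  [[70, 5, -60, 0, 0], [70, 10, -120, -20, 0], [70, 18, -188, -60, 0], [70, 18, -188, -110, 0], [70, 18, -188, -110, 0]],
])

```text
time: 1.98
tool_pos: [0.421, -0.1318, 0.1239]
tool_rot: [-0.005, 0.761, 0.649, -0.002]
contact_force: [-1.1, 0.6, -0.1]
gripper_width: 0.817
```

```bash
python3 - <<'E'
from h import *
for n in("side","top"): cv2.imwrite(f"pics/{n}1.png",cv2.cvtColor(grab_frame(n),cv2.COLOR_RGB2BGR))
print(state()["tool_pos"],proj("side",state()["tool_pos"]))
crop("",cv2.imread("pics/side1.png"),240,160,330,310,5,"s1.png")
crop("",cv2.imread("pics/top1.png"),270,200,390,270,6,"t1.png")
E
```

```text
[ 0.4248 -0.1323  0.1297] [285.5166 229.5547]
```

View pics/s1.png

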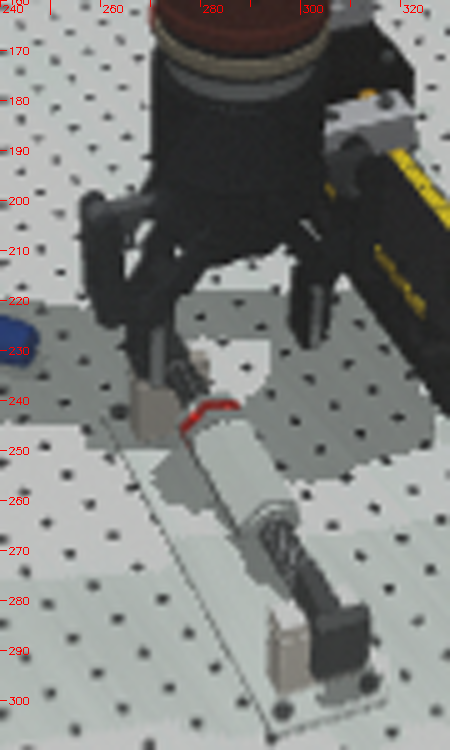

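View pics/t1.png

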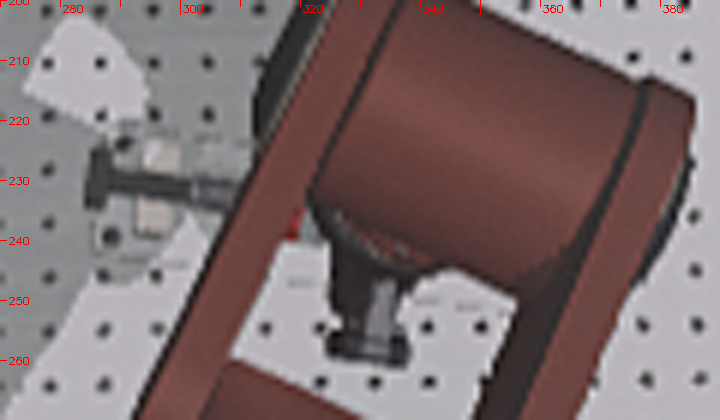

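>>> servo_tool([
  [[70, 1, -1, -40, 0], [70, 2, -3, -70, 0], [70, 2, -3, -86, 0], [70, 2, -3, -86, 0], [40, 2, -3, -86, 0]],
])

```text
time: 2.7
tool_pos: [0.4283, -0.136, 0.0453]
tool_rot: [0.002, 0.76, 0.65, 0.001]
contact_force: [0.3, 0.5, 0.3]
gripper_width: 0.619
```

>>> servo_tool([
  [[10, 0, 0, 0, 0], [10, 0, 0, 0, 0], [10, 0, 0, 0, 0], [10, 0, 0, 0, 0]],
])

```text
time: 3.2
tool_pos: [0.4266, -0.1358, 0.0447]
tool_rot: [-0.001, 0.76, 0.65, -0.001]
contact_force: [-7.1, 1.9, 8.7]
gripper_width: 0.358
```

```bash
python3 - <<'E'
from h import *
for n in("side",): cv2.imwrite(f"pics/{n}2.png",cv2.cvtColor(grab_frame(n),cv2.COLOR_RGB2BGR))
s=state();print(s["tool_pos"],s["gripper_width"]*85.4,s["contact_force"],s["ft_torque"])
crop("",cv2.imread("pics/side2.png"),240,200,330,310,6,"s2.png")
E
```

```text
[ 0.4266 -0.1358  0.0447] 30.10102933195573 [-7.379   1.274   8.0605] [ 0.2059  0.9752 -0.0003]
```

View pics/s2.png

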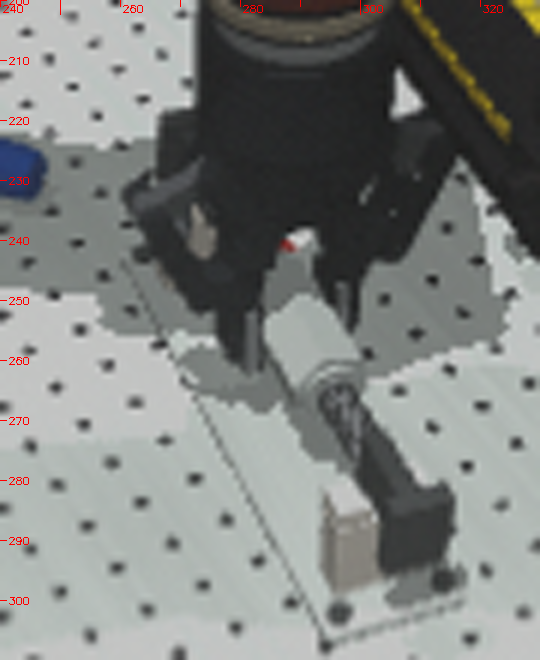

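>>> servo_tool([
  [[10, 0, 0, 20, 0], [10, 0, 0, 55, 0], [10, 0, 0, 87, 0], [10, 40, 37, 87, 0], [10, 80, 75, 87, 0]],
])

```text
time: 3.88
tool_pos: [0.5077, -0.0601, 0.1309]
tool_rot: [0.001, 0.76, 0.649, 0.0]
contact_force: [-0.1, -0.1, -3.9]
gripper_width: 0.357
```

>>> servo_tool([
  [[10, 40, 40, 0, 0], [10, 80, 79, 0, -0.05], [10, 80, 79, 0, -0.05], [10, 80, 79, 0, -0.05]],
])

```text
time: 4.38
tool_pos: [0.586, 0.0185, 0.1292]
tool_rot: [-0.001, 0.761, 0.648, -0.001]
contact_force: [0.3, 0.2, -4.8]
gripper_width: 0.354
```

```bash
python3 - <<'E'
from h import *
for n in("side","top"): cv2.imwrite(f"pics/{n}3.png",cv2.cvtColor(grab_frame(n),cv2.COLOR_RGB2BGR))
s=state();print(s["tool_pos"],s["tool_rot"],s["gripper_width"]*85.4,s["contact_force"],s["ft_torque"])
crop("",cv2.imread("pics/side3.png"),260,130,370,240,6,"s3.png")
crop("",cv2.imread("pics/top3.png"),200,120,340,200,5,"t3.png")
E
```

```text
[0.5858 0.0178 0.1297] [-0.0004  0.7617  0.6479 -0.0005] 30.587859572350396 [-0.1795 -0.4359 -4.4162] [ 0.0005 -0.0562 -0.0555]
```

View pics/s3.png

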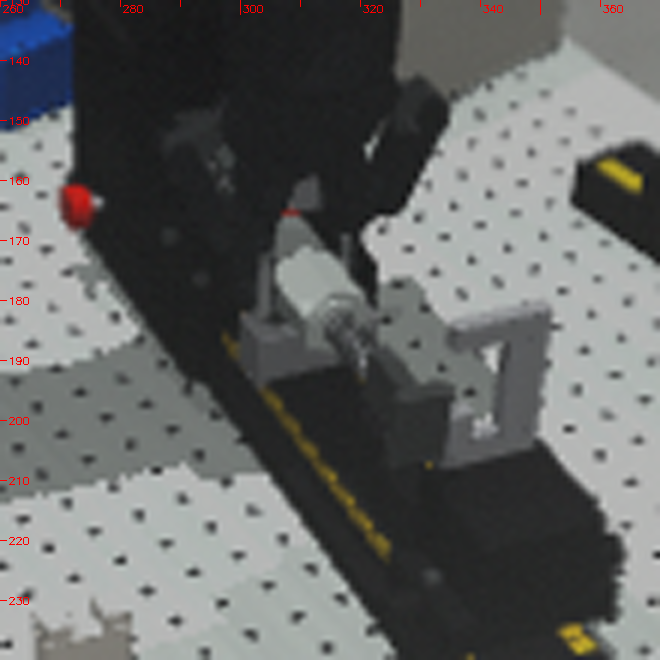

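View pics/t3.png

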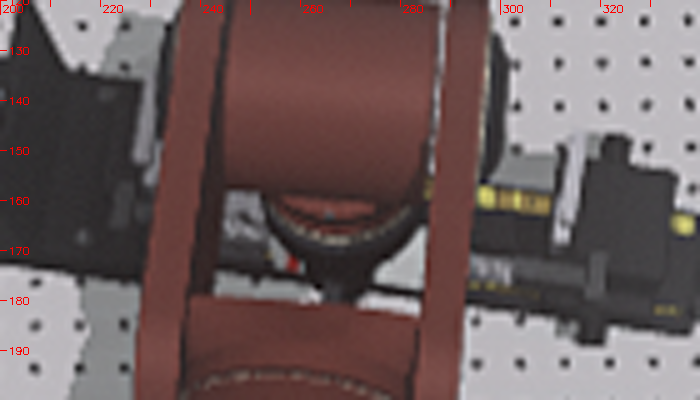

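```bash
python3 - <<'E'
from h import *
e=-.46
yd=np.array([.1588,.987]);xd=np.array([.987,-.159])
seat=np.array([.614,-.0955])
p=onz("side",328.3+e,200.5+e,.142)[:2]+.010*yd; print("S head a inner",p,"rel seat x,y mm",(p-seat)@xd*1e3,(p-seat)@yd*1e3)
print("expected", np.array([.5858,.0178])+[0,.0008]-.1137*yd)
p=onz("top",317.3+e,173.8+e,.160)[:2]
q=onz("top",314.5+e,164.5+e,.173)[:2]+.020*xd
print("T",p,q,(p-q)@xd*1e3,(p-q)@yd*1e3)
im=cv2.imread("pics/top3.png");crop("",cv2.convertScaleAbs(im,alpha=1.6,beta=10),290,140,340,185,14,"t3b.png")
im=cv2.imread("pics/side3.png");crop("",cv2.convertScaleAbs(im,alpha=1.6,beta=10),315,175,360,215,14,"s3b.png")
E
```

```text
S head a inner [ 0.5692 -0.0912] rel seat x,y mm -44.84946304655822 -2.9084380951518236
expected [ 0.5677 -0.0936]
T [ 0.5698 -0.0997] [ 0.61   -0.0954] -38.95837531911072 -10.661408489988432
```

View pics/t3b.png

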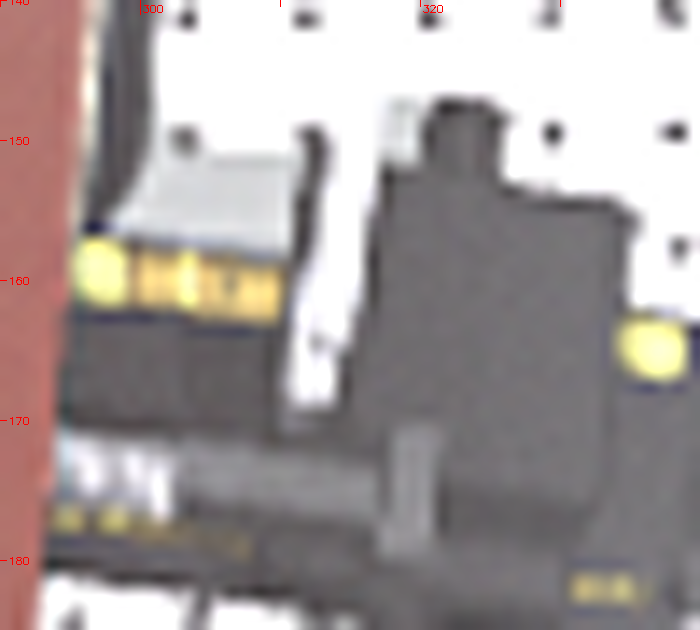

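View pics/s3b.png

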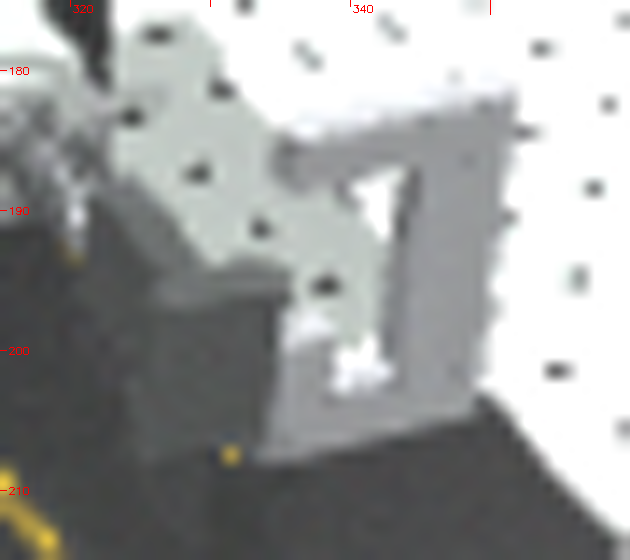

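```bash
python3 - <<'E'
from h import *
e=-.46
yd=np.array([.1588,.987]);xd=np.array([.987,-.159])
seat=np.array([.614,-.0955])
def r(n,u,v,z,l,off=0,offx=0):
    p=onz(n,u+e,v+e,z)[:2]+off*yd+offx*xd;print(n,l,p,"rel x %.1f y %.1f"%((p-seat)@xd*1e3,(p-seat)@yd*1e3))
r("side",335,196.5,.160,"head TR",.010,-.013)
r("side",325.3,197,.160,"head TL",.010,.013)
r("side",334,207.3,.124,"head BR",.010,-.013)
r("top",319,170.6,.160,"hd in far",0,-.013);r("top",316.9,179.8,.160,"hd in near",0,.013)
r("top",321.5,170.6,.160,"hd out far",.01,-.013);r("top",320.7,179.8,.160,"hd out near",.01,.013)
for uv in((317.2,151),(316.3,155),(315.2,160),(314.3,164.3)): r("top",*uv,.173,"anc outer edge")
for uv in((310,168.8),(313.8,168.8)): r("top",*uv,.127,"lip tip(in,out)")
r("side",333.7,208,.099,"anc BL");r("side",348.8,204.8,.099,"anc BR");r("side",351,182.7,.173,"anc TR")
r("side",335.2,186.3,.173,"anc TL")
E
```

```text
side head TR [ 0.5652 -0.1028] rel x -47.0 y -14.9
side head TL [ 0.5688 -0.0967] rel x -44.5 y -8.3
side head BR [ 0.5675 -0.1009] rel x -45.0 y -12.7
top hd in far [ 0.565 -0.102] rel x -47.3 y -14.2
top hd in near [ 0.5676 -0.1005] rel x -45.0 y -12.3
top hd out far [ 0.5665 -0.0983] rel x -46.4 y -10.3
top hd out near [ 0.5691 -0.1   ] rel x -43.6 y -11.6
top anc outer edge [ 0.624  -0.0995] rel x 10.5 y -2.4
top anc outer edge [ 0.614  -0.0971] rel x 0.2 y -1.6
top anc outer edge [ 0.6015 -0.0942] rel x -12.6 y -0.7
top anc outer edge [ 0.5908 -0.0918] rel x -23.5 y 0.0
top lip tip(in,out) [ 0.5901 -0.0844] rel x -25.3 y 7.2
top lip tip(in,out) [ 0.59   -0.0941] rel x -23.9 y -2.4
side anc BL [ 0.5973 -0.0901] rel x -17.3 y 2.7
side anc BR [ 0.6404 -0.0989] rel x 26.6 y 0.8
side anc TR [ 0.6356 -0.101 ] rel x 22.2 y -2.0
side anc TL [ 0.591  -0.0939] rel x -23.0 y -2.1
```

```bash
python3 - <<'E'
from h import *
yd=np.array([.1588,.987])
for f,n,box,z in(("top0","top",(310,330,220,250),.073),("top3","top",(250,275,160,180),.158),("side0","side",(270,292,238,250),.070),("side3","side",(300,312,160,170),.158)):
    im=cv2.imread(f"pics/{f}.png").astype(int);w=np.clip(im[:,:,2]-np.maximum(im[:,:,1],im[:,:,0])-15,0,None).astype(float)
    m=np.zeros_like(w);m[box[2]:box[3],box[0]:box[1]]=1;w*=m
    v,u=np.nonzero(w);ww=w[v,u];p=((u*ww).sum()/ww.sum(),(v*ww).sum()/ww.sum())
    q=onz(n,*p,z);print(f,p,len(u),q,"centre",q[:2]-.031*yd)
E
```

```text
top0 (np.float64(318.78553490708185), np.float64(234.2390758412858)) 36 [ 0.4254 -0.1091  0.073 ] centre [ 0.4205 -0.1397]
top3 (np.float64(264.339016074038), np.float64(163.73112518265953)) 109 [0.596  0.0297 0.158 ] centre [ 0.5911 -0.0009]
side0 (np.float64(281.0361290322581), np.float64(241.8094623655914)) 34 [ 0.4281 -0.1081  0.07  ] centre [ 0.4232 -0.1386]
side3 (np.float64(307.97058823529414), np.float64(164.97058823529412)) 4 [0.6001 0.039  0.158 ] centre [0.5951 0.0084]
```

>>> servo_tool([
  [[10, 1, 6.4, 2, 0], [10, 1, 6.4, 2, 0], [10, 1, 6.4, 2, 0]],
])

```text
time: 4.85
tool_pos: [0.5878, 0.0246, 0.1325]
tool_rot: [0.0, 0.762, 0.648, 0.0]
contact_force: [0.5, -0.7, -4.6]
gripper_width: 0.357
```

```bash
python3 - <<'E'
from h import *
for n in("side","top"): cv2.imwrite(f"pics/{n}4.png",cv2.cvtColor(grab_frame(n),cv2.COLOR_RGB2BGR))
s=state();print(s["tool_pos"],s["contact_force"])
im=cv2.imread("pics/top4.png");crop("",cv2.convertScaleAbs(im,alpha=1.6,beta=10),290,140,340,185,14,"t4b.png")
im=cv2.imread("pics/side4.png");crop("",cv2.convertScaleAbs(im,alpha=2.2,beta=10),315,175,360,215,14,"s4b.png")
E
```

```text
[0.5878 0.0246 0.1324] [ 0.6682  0.6796 -4.0605]
```

View pics/t4b.png

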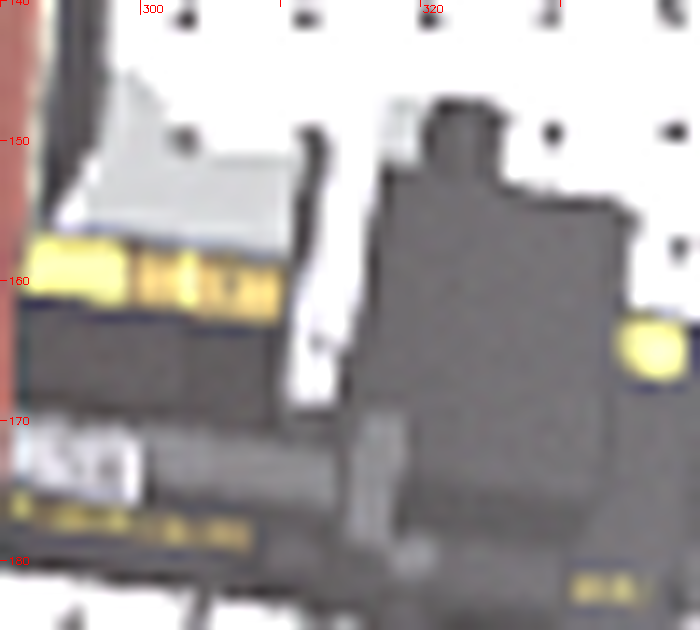

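View pics/s4b.png

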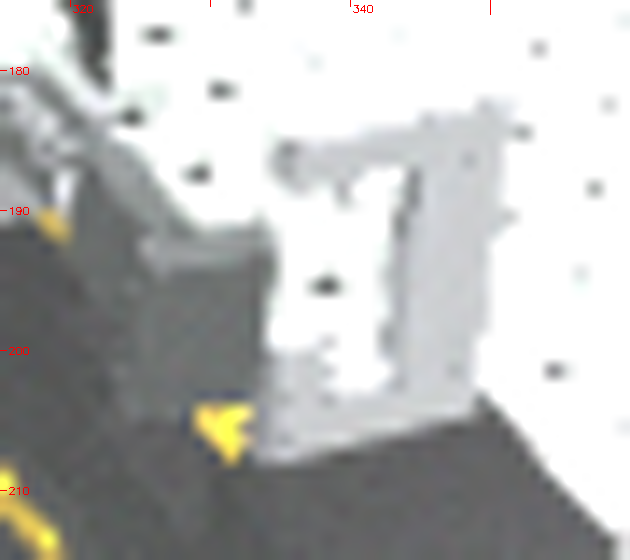

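>>> servo_tool([
  [[10, 10, -0.5, 0, 0], [10, 20, -2, 0, 0], [10, 30, -3.7, 0, 0], [10, 37.7, -5, 0, 0], [10, 37.7, -5, 0, 0]],
])

```text
time: 5.58
tool_pos: [0.6261, 0.0196, 0.1322]
tool_rot: [-0.0, 0.761, 0.648, -0.0]
contact_force: [0.5, -0.7, -4.7]
gripper_width: 0.358
```

>>> servo_tool([
  [[10, 3, -0.5, 0, 0], [10, 3, -0.5, 0, 0]],
])

```text
time: 5.82
tool_pos: [0.6285, 0.0193, 0.1322]
tool_rot: [-0.0, 0.761, 0.648, -0.0]
contact_force: [-0.7, 0.3, -4.3]
gripper_width: 0.356
```

>>> servo_tool([
  [[10, 2, -0.3, 0, 0], [10, 2, -0.3, 0, 0]],
])

```text
time: 6.08
tool_pos: [0.6299, 0.0191, 0.1321]
tool_rot: [-0.001, 0.761, 0.648, -0.001]
contact_force: [-3.1, 0.4, -4.5]
gripper_width: 0.36
```

>>> servo_tool([
  [[10, 2, -0.3, 0, 0], [10, 2, -0.3, 0, 0]],
])

```text
time: 6.32
tool_pos: [0.6306, 0.019, 0.1318]
tool_rot: [-0.002, 0.761, 0.648, -0.002]
contact_force: [-8.8, 0.9, -0.9]
gripper_width: 0.358
```

```bash
python3 - <<'E'
from h import *
for n in("side","top"): cv2.imwrite(f"pics/{n}5.png",cv2.cvtColor(grab_frame(n),cv2.COLOR_RGB2BGR))
s=state();print(s["tool_pos"],s["contact_force"],s["ft_torque"])
im=cv2.imread("pics/top5.png");crop("",cv2.convertScaleAbs(im,alpha=1.6,beta=10),205,125,345,185,5,"t5b.png")
im=cv2.imread("pics/side5.png");crop("",cv2.convertScaleAbs(im,alpha=2.2,beta=10),290,130,360,215,8,"s5b.png")
E
```

```text
[0.6306 0.019  0.1318] [-8.5301  1.1269 -1.8483] [0.1884 1.1978 0.1501]
```

View pics/t5b.png

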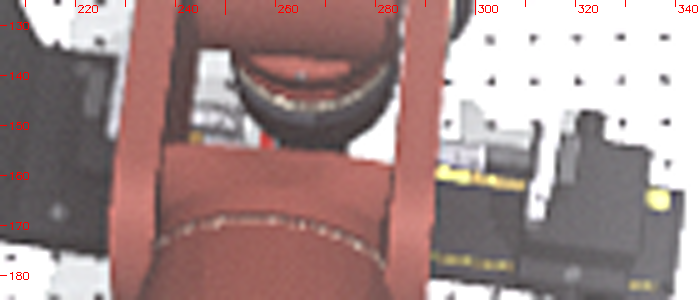

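View pics/s5b.png

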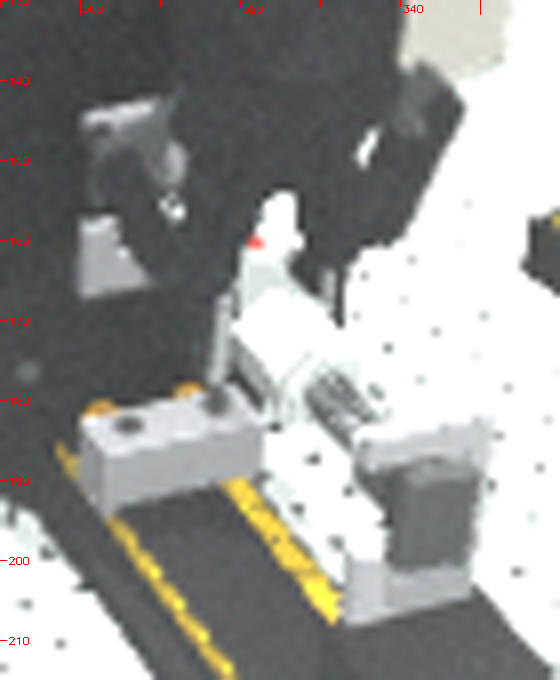

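>>> servo_tool([
  [[10, -4.5, 0.7, 0, 0], [10, -4.5, 0.7, 0, 0], [10, -4.5, 0.7, -5, 0], [10, -4.5, 0.7, -10, 0], [10, -4.5, 0.7, -10, 0]],
])

```text
time: 7.05
tool_pos: [0.6277, 0.0194, 0.1213]
tool_rot: [-0.0, 0.761, 0.648, -0.0]
contact_force: [0.2, -0.9, -3.6]
gripper_width: 0.358
```

>>> servo_tool([
  [[10, 0, 0, -4, 0], [10, 0, 0, -8, 0], [10, 0, 0, -8, 0]],
])

```text
time: 7.42
tool_pos: [0.6281, 0.0194, 0.1142]
tool_rot: [0.0, 0.761, 0.648, 0.0]
contact_force: [0.9, -0.3, -4.1]
gripper_width: 0.362
```

>>> servo_tool([
  [[10, 0, 0, -2, 0], [10, 0, 0, -2, 0]],
])

```text
time: 7.68
tool_pos: [0.6285, 0.0194, 0.1134]
tool_rot: [0.0, 0.761, 0.648, 0.0]
contact_force: [-1.4, -0.3, 0.2]
gripper_width: 0.359
```

>>> servo_tool([
  [[10, 0.3, 2, 0, 0], [10, 0.3, 2, 0, 0]],
])

```text
time: 7.92
tool_pos: [0.6289, 0.0208, 0.1131]
tool_rot: [0.001, 0.761, 0.648, 0.0]
contact_force: [-1.4, -4.4, 2.5]
gripper_width: 0.355
```

>>> servo_tool([
  [[10, 0.3, 2, 0, 0], [10, 0.3, 2, 0, 0]],
])

```text
time: 8.18
tool_pos: [0.629, 0.0211, 0.1131]
tool_rot: [0.002, 0.762, 0.648, -0.001]
contact_force: [-2.3, -10.0, 2.3]
gripper_width: 0.358
```

>>> servo_tool([
  [[10, -0.8, -5, 0, 0], [10, -0.8, -5, 0, 0]],
])

```text
time: 8.43
tool_pos: [0.6285, 0.0191, 0.113]
tool_rot: [0.0, 0.761, 0.648, 0.001]
contact_force: [0.5, 1.8, 3.5]
gripper_width: 0.358
```

>>> servo_tool([
  [[10, -0.3, -2, 0, 0], [10, -0.3, -2, 0, 0]],
])

```text
time: 8.68
tool_pos: [0.6281, 0.0173, 0.1129]
tool_rot: [-0.0, 0.761, 0.648, 0.001]
contact_force: [1.4, 5.0, 3.6]
gripper_width: 0.358
```

>>> servo_tool([
  [[10, -0.3, -2, 0, 0], [10, -0.3, -2, 0, 0]],
])

```text
time: 8.93
tool_pos: [0.6277, 0.0152, 0.1129]
tool_rot: [-0.0, 0.761, 0.648, 0.001]
contact_force: [0.9, 5.2, 3.5]
gripper_width: 0.361
```

>>> servo_tool([
  [[10, -0.3, -2, 0, 0], [10, -0.3, -2, 0, 0]],
])

```text
time: 9.18
tool_pos: [0.6274, 0.0132, 0.1129]
tool_rot: [-0.0, 0.761, 0.648, 0.001]
contact_force: [1.0, 4.4, 4.9]
gripper_width: 0.359
```

>>> servo_tool([
  [[10, -0.3, -2, 0, 0], [10, -0.3, -2, 0, 0]],
])

```text
time: 9.43
tool_pos: [0.6272, 0.0115, 0.1129]
tool_rot: [-0.0, 0.761, 0.648, 0.001]
contact_force: [1.1, 7.1, 4.0]
gripper_width: 0.358
```

>>> servo_tool([
  [[10, -0.3, -2, 0, 0], [10, -0.3, -2, 0, 0]],
])

```text
time: 9.68
tool_pos: [0.6271, 0.0111, 0.113]
tool_rot: [-0.001, 0.761, 0.648, 0.003]
contact_force: [1.2, 10.6, 3.5]
gripper_width: 0.36
```

>>> servo_tool([
  [[10, 0.9, 5, 0, 0], [10, 0.9, 5, 0.5, 0], [40, 0.9, 5, 0.5, 0], [85.4, 0.9, 5, 0.5, 0], [85.4, 0.9, 5, 0.5, 0]],
])

```text
time: 10.3
tool_pos: [0.6267, 0.0135, 0.112]
tool_rot: [-0.001, 0.761, 0.648, -0.0]
contact_force: [-1.0, -0.4, -0.4]
gripper_width: 0.874
```

>>> servo_tool([
  [[85.4, 0, 0, 0, 0], [85.4, 0, 0, 0, 0], [85.4, 0, 0, 30, 0], [85.4, 0, 0, 55, 0]],
])

```text
time: 10.8
tool_pos: [0.6272, 0.0134, 0.1685]
tool_rot: [-0.0, 0.761, 0.648, -0.0]
contact_force: [0.2, 0.5, 0.2]
gripper_width: 1.003
```

```bash
python3 - <<'E'
from h import *
for n in("side","top"): cv2.imwrite(f"pics/{n}6.png",cv2.cvtColor(grab_frame(n),cv2.COLOR_RGB2BGR))
s=state();print(s["time"],s["tool_pos"],s["gripper_width"],s["contact_force"],s["ft_torque"])
im=cv2.imread("pics/top6.png");crop("",cv2.convertScaleAbs(im,alpha=1.6,beta=10),205,125,345,185,5,"t6b.png")
im=cv2.imread("pics/side6.png");crop("",cv2.convertScaleAbs(im,alpha=2.,beta=10),285,115,365,215,6,"s6b.png")
E
```

```text
10.9 [0.6294 0.0132 0.1718] 1.0067739045997788 [0.6409 0.22   1.3192] [0.0372 0.0237 0.0074]
```

View pics/t6b.png

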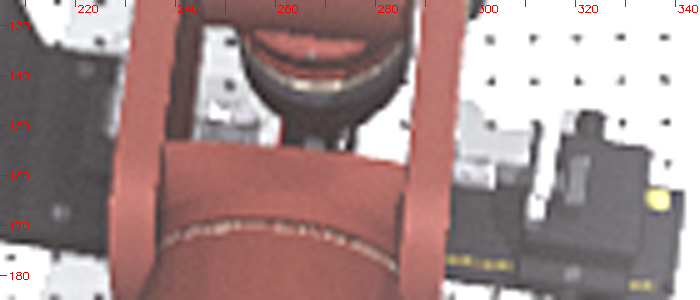

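View pics/s6b.png

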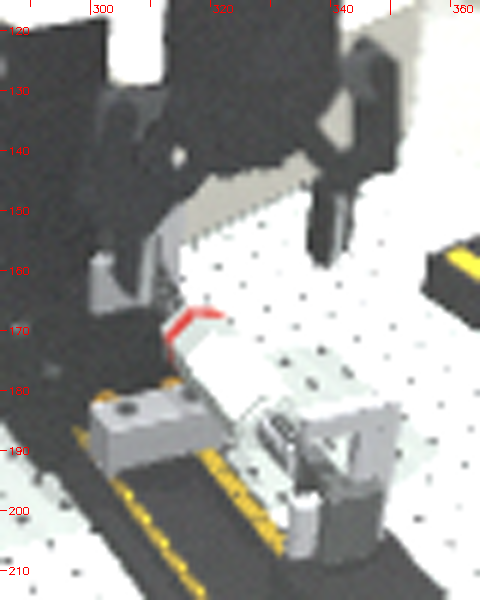

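```bash
python3 - <<'E'
from h import *
xd=np.array([.987,-.159,0]);T=np.array([.6294,.0132,.1718])
for s in(-1,1):
  for dz in(-8,0,5,10): print(s,dz,proj("side",T+s*.0427*xd+[0,0,dz/1e3])-(-.46), proj("side",T+s*.057*xd+[0,0,dz/1e3])+.46)
E
```

```text
-1 -8 [308.4884 168.1775] [303.6244 169.1816]
-1 0 [308.6441 165.6556] [303.7604 166.6536]
-1 5 [308.7419 164.0688] [303.8459 165.0629]
-1 10 [308.8403 162.4738] [303.9318 163.464 ]
1 -8 [336.7178 162.3688] [341.3088 161.4272]
1 0 [336.9838 159.8847] [341.592  158.9496]
1 5 [337.151 158.322] [341.77   157.3911]
1 10 [337.3189 156.7515] [341.9487 155.8249]
```

>>> servo_tool([
  [[85.4, 25, -4, 0, 0], [85.4, 49.4, -8, 0, 0], [85.4, 49.4, -8, -20, 0], [85.4, 49.4, -8, -24, 0], [85.4, 49.4, -8, -24, 0]],
])

```text
time: 11.52
tool_pos: [0.675, 0.0057, 0.1418]
tool_rot: [-0.001, 0.761, 0.648, -0.001]
contact_force: [0.2, 0.4, -0.2]
gripper_width: 1.001
```

>>> servo_tool([
  [[85.4, 0, 0, -3, 0], [85.4, 0, 0, -3, 0]],
])

```text
time: 11.78
tool_pos: [0.6765, 0.0054, 0.1411]
tool_rot: [0.0, 0.761, 0.648, 0.0]
contact_force: [-0.0, -0.3, -0.5]
gripper_width: 1.001
```

>>> servo_tool([
  [[85.4, 0, 0, -3, 0], [85.4, 0, 0, -3, 0]],
])

```text
time: 12.02
tool_pos: [0.6765, 0.0054, 0.1376]
tool_rot: [-0.0, 0.761, 0.648, -0.0]
contact_force: [-0.3, 1.0, 0.8]
gripper_width: 0.999
```

>>> servo_tool([
  [[85.4, 0, 0, -3, 0], [85.4, 0, 0, -3, 0]],
])

```text
time: 12.28
tool_pos: [0.6766, 0.0054, 0.1347]
tool_rot: [-0.0, 0.761, 0.648, -0.0]
contact_force: [-0.2, -0.8, 0.6]
gripper_width: 0.995
```

>>> servo_tool([
  [[85.4, 0, 0, -2, 0], [85.4, 0, 0, -2, 0]],
])

```text
time: 12.52
tool_pos: [0.6773, 0.0053, 0.1338]
tool_rot: [0.001, 0.761, 0.648, 0.001]
contact_force: [0.6, 0.1, 2.8]
gripper_width: 1.001
```

>>> servo_tool([
  [[85.4, 0, 0, -2, 0], [85.4, 0, 0, -2, 0]],
])

```text
time: 12.78
tool_pos: [0.6778, 0.0052, 0.1331]
tool_rot: [0.001, 0.761, 0.648, 0.001]
contact_force: [-0.0, -0.1, 7.2]
gripper_width: 1.002
```

>>> servo_tool([
  [[85.4, 0, 0, -2, 0], [85.4, 0, 0, -2, 0]],
])

```text
time: 13.02
tool_pos: [0.6787, 0.0051, 0.1326]
tool_rot: [0.002, 0.761, 0.648, 0.002]
contact_force: [0.7, -0.5, 11.4]
gripper_width: 0.998
```

>>> servo_tool([
  [[85.4, 0, 0, 20, 0], [85.4, -31.6, 5.1, 20, 0], [85.4, -31.6, 5.1, 5, 0], [85.4, -31.6, 5.1, -7.5, 0], [85.4, -31.6, 5.1, -7.5, 0]],
])

```text
time: 13.65
tool_pos: [0.644, 0.0105, 0.1186]
tool_rot: [-0.002, 0.761, 0.648, -0.001]
contact_force: [-0.3, 0.9, -0.4]
gripper_width: 1.002
```

>>> servo_tool([
  [[85.4, 8, -1.3, 0, 0], [85.4, 12, -1.9, 0, 0], [85.4, 12, -1.9, 0, 0]],
])

```text
time: 14.02
tool_pos: [0.6556, 0.0088, 0.1209]
tool_rot: [-0.002, 0.761, 0.648, -0.002]
contact_force: [-8.0, 0.6, 4.9]
gripper_width: 0.999
```

```bash
python3 - <<'E'
from h import *
for n in("side",): cv2.imwrite(f"pics/{n}7.png",cv2.cvtColor(grab_frame(n),cv2.COLOR_RGB2BGR))
s=state();print(s["time"],s["tool_pos"],s["gripper_width"],s["contact_force"],s["ft_torque"])
im=cv2.imread("pics/side7.png");crop("",cv2.convertScaleAbs(im,alpha=2.,beta=10),285,125,365,215,6,"s7b.png")
E
```

```text
14.075 [0.6557 0.0088 0.121 ] 0.9983753013752115 [-8.0862  0.8832  2.8756] [0.1317 1.3113 0.047 ]
```

View pics/s7b.png

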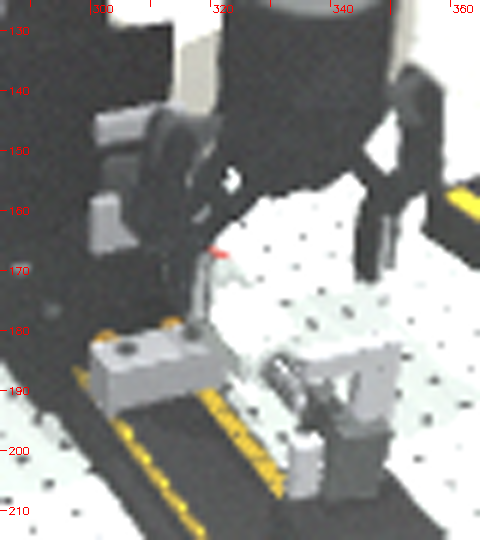

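>>> servo_tool([
  [[85.4, -3, 0.5, 3.5, 0], [85.4, 2, -0.3, 3.5, 0], [85.4, 5, -0.8, 4, 0], [85.4, 5, -0.8, 4, 0]],
])

```text
time: 14.58
tool_pos: [0.6573, 0.0087, 0.1232]
tool_rot: [-0.006, 0.761, 0.648, -0.005]
contact_force: [-16.6, 2.3, 3.3]
gripper_width: 1.004
```

>>> servo_tool([
  [[85.4, 3, -0.5, 1, 0], [85.4, 3, -0.5, 1, 0]],
])

```text
time: 14.82
tool_pos: [0.6581, 0.0086, 0.1228]
tool_rot: [-0.008, 0.761, 0.648, -0.007]
contact_force: [-22.1, 2.0, 4.2]
gripper_width: 1.0
```

>>> servo_tool([
  [[85.4, 1, -0.2, 3, 0], [85.4, 3, -0.5, 4, 0], [85.4, 3, -0.5, 4, 0]],
])

```text
time: 15.2
tool_pos: [0.6586, 0.0085, 0.1236]
tool_rot: [-0.01, 0.761, 0.648, -0.009]
contact_force: [-24.3, 3.8, -1.4]
gripper_width: 1.0
```

>>> servo_tool([
  [[85.4, 3, -0.5, 2, 0], [85.4, 3, -0.5, 2, 0]],
])

```text
time: 15.45
tool_pos: [0.6597, 0.0084, 0.1245]
tool_rot: [-0.012, 0.761, 0.648, -0.011]
contact_force: [-28.9, 4.2, -1.2]
gripper_width: 0.998
```

>>> servo_tool([
  [[85.4, 2, -0.3, 3, 0], [85.4, 3, -0.5, 5, 0], [85.4, 3, -0.5, 5, 0]],
])

```text
time: 15.82
tool_pos: [0.6667, 0.0078, 0.1331]
tool_rot: [-0.009, 0.761, 0.648, -0.007]
contact_force: [-20.0, 3.9, 3.5]
gripper_width: 1.002
```

```bash
python3 - <<'E'
from h import *
for n in("side",): cv2.imwrite(f"pics/{n}8.png",cv2.cvtColor(grab_frame(n),cv2.COLOR_RGB2BGR))
s=state();print(s["time"],s["tool_pos"],s["gripper_width"],s["contact_force"],s["ft_torque"])
im=cv2.imread("pics/side8.png");crop("",cv2.convertScaleAbs(im,alpha=1.5,beta=10),295,145,365,215,8,"s8b.png")
E
```

```text
15.875 [0.6673 0.0077 0.1337] 1.001531594116748 [-19.0343   5.0691   2.9181] [ 0.7964  3.1875 -0.0567]
```

View pics/s8b.png

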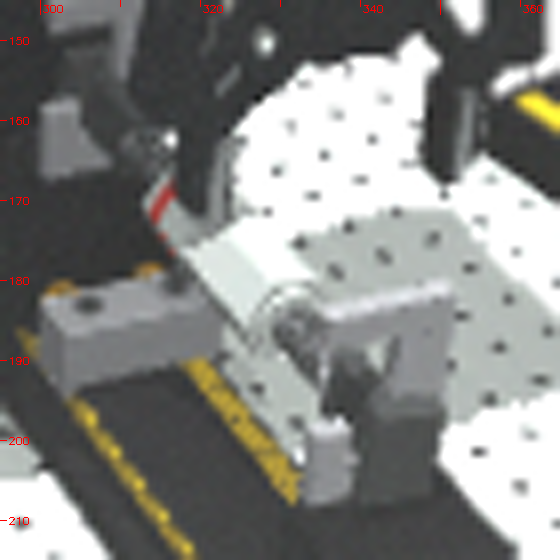

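>>> servo_tool([
  [[85.4, 2, -0.3, -1.5, 0], [85.4, 4, -0.6, -3, 0], [85.4, 4, -0.6, -3, 0]],
])

```text
time: 16.25
tool_pos: [0.6749, 0.0065, 0.1347]
tool_rot: [-0.004, 0.761, 0.648, -0.003]
contact_force: [-15.6, 4.5, 8.8]
gripper_width: 1.004
```

>>> servo_tool([
  [[85.4, 2, -0.3, -1.5, 0], [85.4, 4, -0.6, -3, 0], [85.4, 4, -0.6, -3, 0]],
])

```text
time: 16.62
tool_pos: [0.6823, 0.0055, 0.1339]
tool_rot: [-0.001, 0.761, 0.648, 0.0]
contact_force: [-6.2, 2.8, 8.1]
gripper_width: 0.998
```

```bash
python3 - <<'E'
from h import *
for n in("side",): cv2.imwrite(f"pics/{n}9.png",cv2.cvtColor(grab_frame(n),cv2.COLOR_RGB2BGR))
s=state();print(s["time"],s["tool_pos"],s["gripper_width"],s["contact_force"],s["ft_torque"])
im=cv2.imread("pics/side9.png");crop("",cv2.convertScaleAbs(im,alpha=1.5,beta=10),295,145,365,215,8,"s9b.png")
E
```

```text
16.675 [0.6827 0.0054 0.134 ] 0.9966184943065959 [-4.9474  3.3173  7.3094] [ 0.5445  1.1891 -0.0985]
```

View pics/s9b.png

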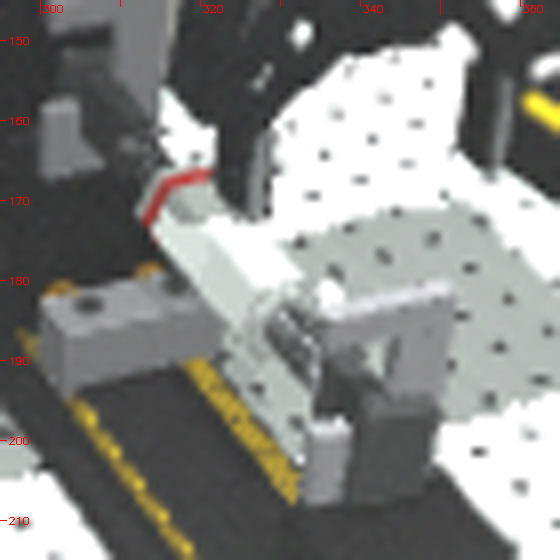

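>>> servo_tool([
  [[85.4, 0, 0, 25, 0], [85.4, -40, 6.4, 25, 0], [85.4, -53.5, 8.6, 20, 0], [70, -53.5, 8.6, -18, 0], [50, -53.5, 8.6, -18, 0]],
])

```text
time: 17.3
tool_pos: [0.6263, 0.0133, 0.1095]
tool_rot: [-0.002, 0.761, 0.648, -0.002]
contact_force: [-0.9, 0.3, -0.3]
gripper_width: 0.627
```

>>> servo_tool([
  [[10, 0, 0, 0, 0], [10, 0, 0, 0, 0], [10, 0, 0, 0, 0], [10, 0, 0, 0, 0]],
])

```text
time: 17.8
tool_pos: [0.6293, 0.0131, 0.1143]
tool_rot: [0.001, 0.761, 0.648, 0.001]
contact_force: [0.4, 0.4, 1.1]
gripper_width: 0.376
```

```bash
python3 - <<'E'
from h import *
s=state();print(s["time"],s["tool_pos"],s["gripper_width"]*85.4,s["contact_force"],s["ft_torque"])
E
```

```text
17.8 [0.6293 0.0131 0.1143] 32.070931581958064 [0.4331 0.3685 1.1015] [-0.066   0.0243  0.08  ]
```

```bash
python3 - <<'E'
from h import *
cv2.imwrite("pics/side10.png",cv2.cvtColor(grab_frame("side"),cv2.COLOR_RGB2BGR))
e=-.46
yd=np.array([.1588,.987,0]);xd=np.array([.987,-.159,0])
c=np.array([.629,.010,.125])
def pl(f,u,v,s=.031):
    o,d=ray("side",u+e,v+e);t=((c+yd*s-o)@yd)/(d@yd);p=o+t*d-c;a,b=p@xd*1e3,p[2]*1e3;print(f,"x %.1f z %.1f ang %.0f r %.1f"%(a,b,np.degrees(np.arctan2(b,a)),np.hypot(a,b)))
# side6 (q=0): corners
pl("6",312.2,171.5);pl("6",316.5,167.3);pl("6",321,167.3)
pl("9",313,172.5);pl("9",315.3,168.6);pl("9",320.8,166.6)
E
python3 -c "
from h import *
" ; python3 - <<'E'
import sys;sys.path.insert(0,'.')
from h import *
import os;os.chdir('.')
for k in(6,9,10):
    im=cv2.imread(f"pics/side{k}.png");crop("",cv2.convertScaleAbs(im,alpha=1.2),304,158,330,180,24,f"z{k}.png")
E
```

```text
6 x -16.8 z 5.2 ang 163 r 17.6
6 x -4.2 z 16.3 ang 105 r 16.9
6 x 10.0 z 13.2 ang 53 r 16.5
9 x -14.1 z 1.2 ang 175 r 14.1
9 x -7.7 z 12.8 ang 121 r 14.9
9 x 9.1 z 15.7 ang 60 r 18.2
```

```bash
python3 -c "
import cv2,numpy as np
cv2.imwrite('pics/z.png',cv2.resize(np.vstack([np.hstack([cv2.imread('pics/z6.png'),cv2.imread('pics/z9.png')]),np.hstack([cv2.imread('pics/z10.png'),cv2.imread('pics/z10.png')])]),(800,600)))"
```

```text
(no output)
```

View pics/z.png

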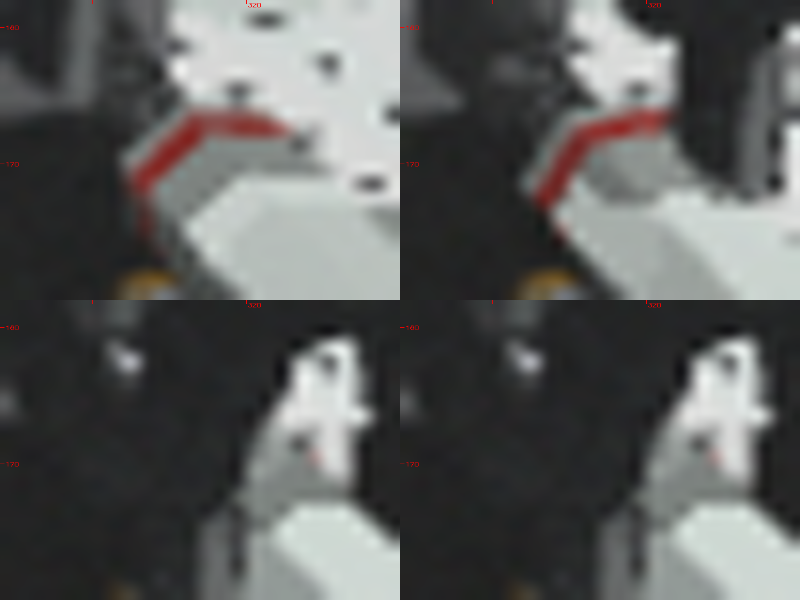

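>>> servo_tool([
  [[85.4, 0, 0, 0, 0], [85.4, 0, 0, 0, 0], [85.4, 3, -0.5, 6, 0], [85.4, 16, -2.6, 10, 0], [85.4, 27, -4.3, 10.5, 0]],
])

```text
time: 18.48
tool_pos: [0.6571, 0.0086, 0.1248]
tool_rot: [0.001, 0.761, 0.648, 0.001]
contact_force: [0.1, 0.0, -0.1]
gripper_width: 1.002
```

>>> servo_tool([
  [[85.4, 6, -1, 3, 0], [85.4, 12, -1.9, 7, 0], [85.4, 16, -2.6, 9, 0], [85.4, 16, -2.6, 9, 0]],
])

```text
time: 18.98
tool_pos: [0.6618, 0.008, 0.1252]
tool_rot: [-0.011, 0.761, 0.648, -0.01]
contact_force: [-22.2, 3.6, -2.3]
gripper_width: 1.001
```

>>> servo_tool([
  [[85.4, 3, -0.5, 2, 0], [85.4, 4, -0.6, 3, 0], [85.4, 4, -0.6, 3, 0]],
])

```text
time: 19.35
tool_pos: [0.6651, 0.0076, 0.1286]
tool_rot: [-0.012, 0.761, 0.649, -0.011]
contact_force: [-25.6, 4.2, 1.3]
gripper_width: 0.999
```

>>> servo_tool([
  [[85.4, 3, -0.5, 0, 0], [85.4, 5, -0.8, 0, 0], [85.4, 5, -0.8, 0, 0]],
])

```text
time: 19.73
tool_pos: [0.676, 0.0062, 0.1345]
tool_rot: [-0.006, 0.761, 0.648, -0.005]
contact_force: [-15.1, 3.1, 7.6]
gripper_width: 1.001
```

>>> servo_tool([
  [[85.4, 1, -0.2, -4, 0], [85.4, 4, -0.6, -6, 0], [85.4, 6, -1, -7, 0], [85.4, 6, -1, -7, 0]],
])

```text
time: 20.23
tool_pos: [0.6865, 0.0047, 0.132]
tool_rot: [-0.001, 0.761, 0.648, -0.0]
contact_force: [-8.0, 2.2, 13.8]
gripper_width: 1.002
```

```bash
cat > m.py <<'E'
from h import *
import sys
k=sys.argv[1]
cv2.imwrite(f"pics/side{k}.png",cv2.cvtColor(grab_frame("side"),cv2.COLOR_RGB2BGR))
s=state();print(s["time"],s["tool_pos"],s["gripper_width"]*85.4,s["contact_force"],s["ft_torque"])
im=cv2.imread(f"pics/side{k}.png");crop("",cv2.convertScaleAbs(im,alpha=1.4),300,155,350,205,12,f"z{k}.png")
E
python3 m.py 11
```

```text
20.275 [0.6865 0.0046 0.132 ] 85.37124830128496 [-8.0055  2.359  13.679 ] [ 0.4685  1.9071 -0.0343]
```

View pics/z11.png

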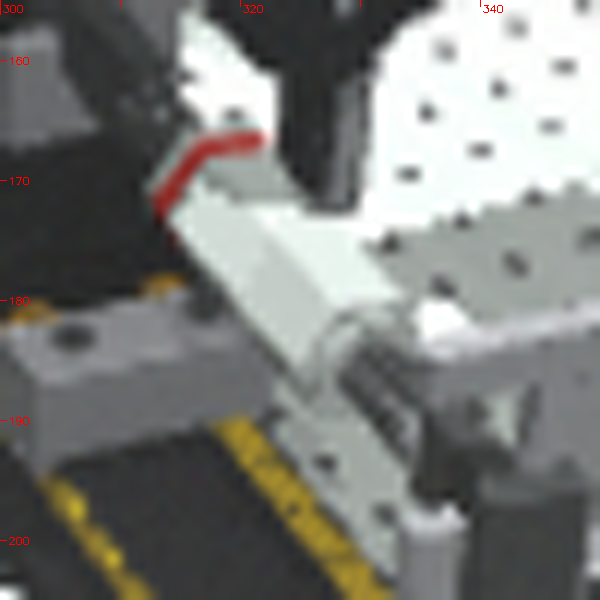

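>>> servo_tool([
  [[85.4, 0, 0, 20, 0], [85.4, -36, 5.8, 20, 0], [85.4, -36, 5.8, 10, 0], [85.4, -36, 5.8, -4, 0], [85.4, -34, 5.5, -4, 0]],
])

```text
time: 20.9
tool_pos: [0.6519, 0.0093, 0.1223]
tool_rot: [-0.001, 0.761, 0.648, -0.001]
contact_force: [0.8, -0.4, -0.2]
gripper_width: 1.0
```

>>> servo_tool([
  [[85.4, 9, -1.4, 2, 0], [85.4, 14, -2.2, 6, 0], [85.4, 19, -3, 9, 0], [85.4, 19, -3, 9, 0]],
])

```text
time: 21.4
tool_pos: [0.6644, 0.0077, 0.1291]
tool_rot: [-0.009, 0.761, 0.648, -0.008]
contact_force: [-20.8, 2.4, 0.7]
gripper_width: 0.998
```

>>> servo_tool([
  [[85.4, 3, -0.5, 2, 0], [85.4, 5, -0.8, 3, 0], [85.4, 5, -0.8, 3, 0]],
])

```text
time: 21.78
tool_pos: [0.6717, 0.0068, 0.1346]
tool_rot: [-0.006, 0.761, 0.648, -0.005]
contact_force: [-16.0, 2.8, 4.7]
gripper_width: 0.999
```

>>> servo_tool([
  [[85.4, 1, -0.2, -4, 0], [85.4, 4, -0.6, -6, 0], [85.4, 7, -1.1, -7, 0], [85.4, 9, -1.4, -8, 0], [85.4, 9, -1.4, -8, 0]],
])

```text
time: 22.4
tool_pos: [0.6856, 0.0049, 0.1324]
tool_rot: [-0.002, 0.761, 0.648, -0.001]
contact_force: [-10.2, 3.1, 13.4]
gripper_width: 1.001
```

```bash
python3 m.py 12
```

```text
22.45 [0.6856 0.0049 0.1324] 85.52365766606161 [-10.352    2.3785  13.2724] [ 0.5457  2.3194 -0.0493]
```

View pics/z12.png

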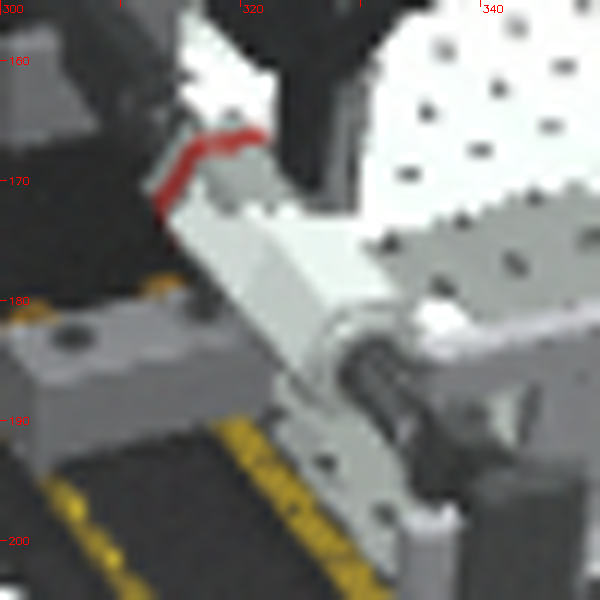

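>>> servo_tool([
  [[85.4, 0, 0, 22, 0], [85.4, -45, 7.2, 22, 0], [85.4, -56, 9, 18, 0], [70, -56, 9, -15.5, 0], [50, -56, 9, -15.5, 0]],
])

```text
time: 23.08
tool_pos: [0.6283, 0.0132, 0.1107]
tool_rot: [-0.002, 0.761, 0.648, -0.002]
contact_force: [-0.4, 0.5, 0.7]
gripper_width: 0.623
```

>>> servo_tool([
  [[10, 0, 0, 0, 0], [10, 0, 0, 0, 0], [10, 0, 0, 0, 0], [10, 0, 0, 0, 0]],
])

```text
time: 23.58
tool_pos: [0.6298, 0.0131, 0.1142]
tool_rot: [0.0, 0.761, 0.648, 0.0]
contact_force: [-4.8, 0.3, 2.3]
gripper_width: 0.376
```

```bash
python3 m.py 13
```

```text
23.625 [0.6298 0.0131 0.1141] 32.33761543554658 [-5.7116 -0.3456  3.4153] [-0.0064  0.6936 -0.0059]
```

>>> servo_tool([
  [[10, 0.4, 2.5, 0, 0], [10, 0.4, 2.5, 0, 0]],
])

```text
time: 23.88
tool_pos: [0.6299, 0.0132, 0.1141]
tool_rot: [0.002, 0.761, 0.648, -0.002]
contact_force: [-6.5, -6.4, 5.3]
gripper_width: 0.38
```

>>> servo_tool([
  [[10, 0.4, 2.5, 0, 0], [10, 0.4, 2.5, 0, 0]],
])

```text
time: 24.12
tool_pos: [0.63, 0.0134, 0.114]
tool_rot: [0.003, 0.762, 0.648, -0.004]
contact_force: [-8.5, -14.9, 5.7]
gripper_width: 0.375
```

>>> servo_tool([
  [[10, -0.9, -6, 0, 0], [10, -0.9, -6, 0, 0]],
])

```text
time: 24.38
tool_pos: [0.6298, 0.0131, 0.1141]
tool_rot: [-0.001, 0.762, 0.648, 0.001]
contact_force: [-4.4, 3.8, 3.8]
gripper_width: 0.377
```

>>> servo_tool([
  [[10, -0.3, -2, 0, 0], [10, -0.3, -2, 0, 0]],
])

```text
time: 24.62
tool_pos: [0.6298, 0.0129, 0.1141]
tool_rot: [-0.001, 0.761, 0.648, 0.003]
contact_force: [-3.0, 8.6, 3.5]
gripper_width: 0.374
```

>>> servo_tool([
  [[10, -0.4, -3, 0, 0], [10, -0.4, -3, 0, 0]],
])

```text
time: 24.88
tool_pos: [0.6297, 0.0128, 0.1141]
tool_rot: [-0.003, 0.761, 0.648, 0.005]
contact_force: [-1.8, 17.8, 3.4]
gripper_width: 0.376
```

```bash
python3 - <<'E'
from h import *
s=state();print(s["tool_pos"],s["contact_force"],s["ft_torque"])
im=cv2.cvtColor(grab_frame("top"),cv2.COLOR_RGB2BGR);cv2.imwrite("pics/top14.png",im)
crop("",cv2.convertScaleAbs(im,alpha=1.6,beta=10),290,140,340,185,14,"t14.png")
E
```

```text
[0.6297 0.0128 0.1141] [-1.7737 17.8019  3.4161] [ 2.617   0.2229 -0.0054]
```

View pics/t14.png

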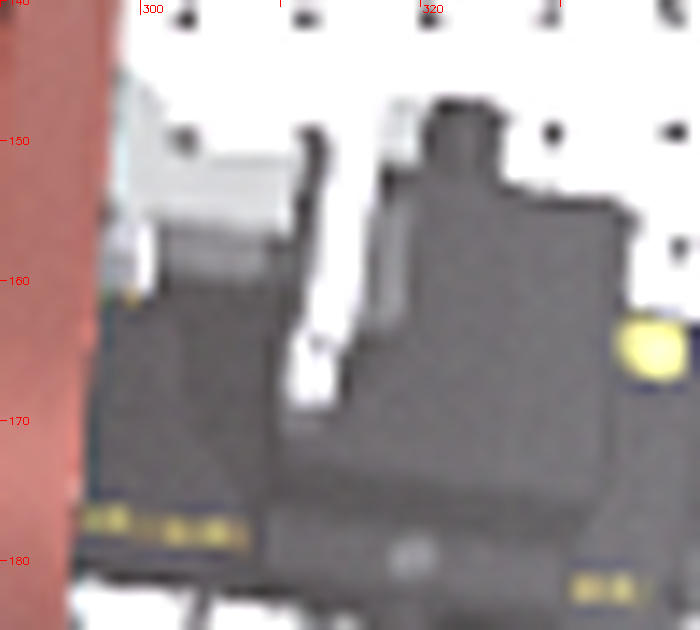

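>>> servo_tool([
  [[10, 0.8, 6, 0, 0], [85.4, 0.8, 6, 0, 0], [85.4, 0.8, 6, 0, 0], [85.4, 4, 5.5, 6, 0], [85.4, 22, 2.6, 10.5, 0]],
])

```text
time: 25.55
tool_pos: [0.651, 0.0097, 0.1243]
tool_rot: [0.0, 0.761, 0.648, 0.0]
contact_force: [0.1, 0.1, -0.1]
gripper_width: 1.002
```

>>> servo_tool([
  [[85.4, 11, -1.7, 3, 0], [85.4, 16, -2.5, 6, 0], [85.4, 20, -3.2, 8, 0], [85.4, 20, -3.2, 8, 0]],
])

```text
time: 26.05
tool_pos: [0.6618, 0.008, 0.1257]
tool_rot: [-0.01, 0.761, 0.648, -0.009]
contact_force: [-22.8, 2.9, 0.7]
gripper_width: 0.997
```

>>> servo_tool([
  [[85.4, 3, -0.5, 2, 0], [85.4, 4, -0.6, 3, 0], [85.4, 4, -0.6, 3, 0]],
])

```text
time: 26.42
tool_pos: [0.6631, 0.0078, 0.1265]
tool_rot: [-0.012, 0.761, 0.648, -0.012]
contact_force: [-27.9, 2.4, -3.3]
gripper_width: 0.999
```

>>> servo_tool([
  [[85.4, 3, -0.5, 0, 0], [85.4, 3, -0.5, 0, 0]],
])

```text
time: 26.68
tool_pos: [0.6649, 0.0075, 0.127]
tool_rot: [-0.014, 0.761, 0.648, -0.013]
contact_force: [-33.1, 3.2, 2.5]
gripper_width: 1.001
```

```bash
python3 m.py 15
```

```text
26.725 [0.665  0.0075 0.1272] 85.37103590195615 [-33.185    3.6462   3.5455] [0.6618 5.2745 0.0761]
```

View pics/z15.png

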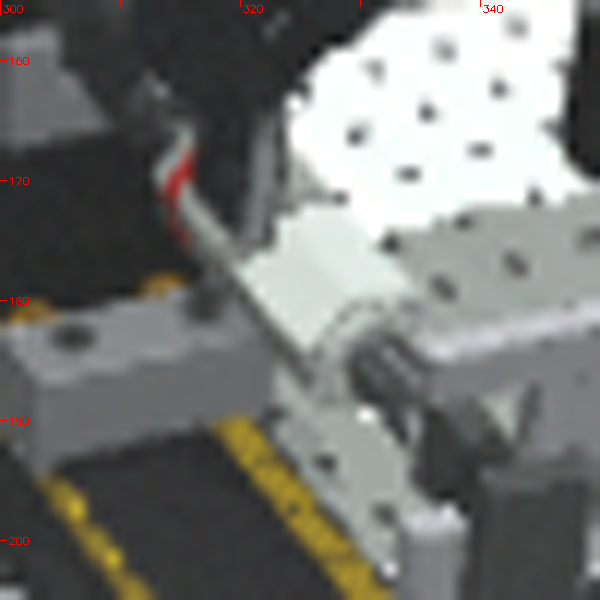

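>>> servo_tool([
  [[85.4, 2, -0.3, 2, 0], [85.4, 2, -0.3, 3, 0]],
])

```text
time: 26.98
tool_pos: [0.6714, 0.0068, 0.1337]
tool_rot: [-0.009, 0.761, 0.648, -0.008]
contact_force: [-21.2, 3.1, 4.6]
gripper_width: 0.998
```

>>> servo_tool([
  [[85.4, 2, -0.3, 1, 0], [85.4, 2, -0.3, 1, 0]],
])

```text
time: 27.22
tool_pos: [0.6821, 0.0048, 0.139]
tool_rot: [0.0, 0.761, 0.648, 0.0]
contact_force: [-0.1, 0.1, -0.1]
gripper_width: 0.999
```

```bash
python3 m.py 16
```

```text
27.275 [0.6824 0.0047 0.1392] 85.47673102331602 [-0.3874 -0.3344 -0.0759] [-0.0691  0.0191  0.0856]
```

View pics/z16.png

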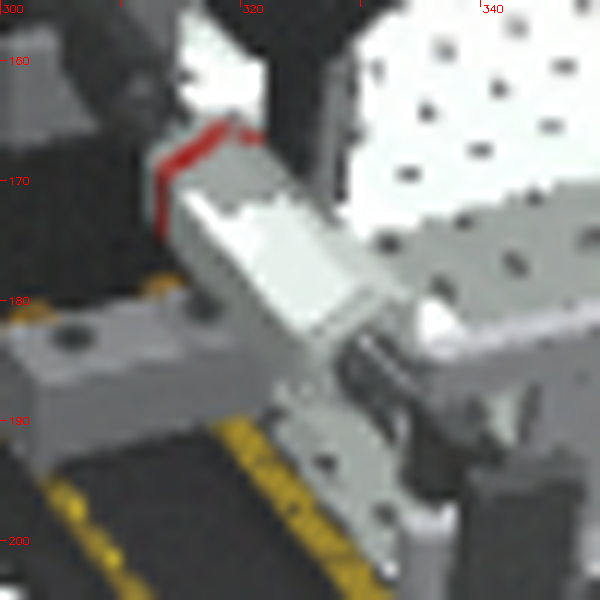

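```bash
python3 - <<'E'
from h import *
e=-.46
yd=np.array([.1588,.987,0]);xd=np.array([.987,-.159,0])
def pl(f,u,v,c,s=.031):
    o,d=ray("side",u+e,v+e);t=((c+yd*s-o)@yd)/(d@yd);p=o+t*d-c;a,b=p@xd*1e3,p[2]*1e3;print(f,"x %.1f z %.1f ang %.0f r %.1f"%(a,b,np.degrees(np.arctan2(b,a)),np.hypot(a,b)))
c=np.array([.629,.010,.125])
for p in((312.8,171.6),(316.7,166.7),(322,167.5)): pl(6,*p,c)
for p in((313.3,172.3),(316.7,167.4),(321.8,166.5)): pl(11,*p,c)
for p in((313.3,172.2),(316.2,167.5),(321.8,166.2)): pl(12,*p,c)
for p in((313.4,174.3),(313.5,169.4),(318.6,165.4),(321.5,166.4)): pl(16,*p,c)
E
```

```text
6 x -14.9 z 4.4 ang 164 r 15.5
6 x -3.8 z 18.2 ang 102 r 18.6
6 x 13.2 z 11.8 ang 42 r 17.7
11 x -13.2 z 1.7 ang 173 r 13.3
11 x -3.6 z 15.8 ang 103 r 16.2
11 x 12.3 z 15.3 ang 51 r 19.6
12 x -13.2 z 2.0 ang 171 r 13.3
12 x -5.1 z 15.9 ang 108 r 16.7
12 x 12.2 z 16.3 ang 53 r 20.4
16 x -12.4 z -5.2 ang -157 r 13.5
16 x -13.2 z 11.3 ang 139 r 17.4
16 x 1.9 z 21.2 ang 85 r 21.3
16 x 11.3 z 15.9 ang 55 r 19.5
```

>>> servo_tool([
  [[85.4, 0, 0, 10, 0], [85.4, -34, 5.4, 10, 0], [85.4, -34, 5.4, -3, 0], [85.4, -34, 5.4, -12, 0], [85.4, -27, 4.3, -12, 0]],
])

```text
time: 27.9
tool_pos: [0.6546, 0.0091, 0.1254]
tool_rot: [-0.001, 0.761, 0.648, -0.001]
contact_force: [-0.3, 1.1, 0.9]
gripper_width: 0.997
```

>>> servo_tool([
  [[85.4, 5, -0.8, 1, 0], [85.4, 9, -1.4, 2.5, 0], [85.4, 12, -1.9, 4, 0], [85.4, 12, -1.9, 4, 0]],
])

```text
time: 28.4
tool_pos: [0.6586, 0.0085, 0.1248]
tool_rot: [-0.009, 0.761, 0.648, -0.009]
contact_force: [-21.9, 2.7, -2.3]
gripper_width: 0.998
```

```bash
python3 m.py 17
```

```text
28.45 [0.6586 0.0086 0.1248] 85.2736738784908 [-21.919    3.826   -2.7227] [0.406  3.2674 0.011 ]
```

View pics/z17.png

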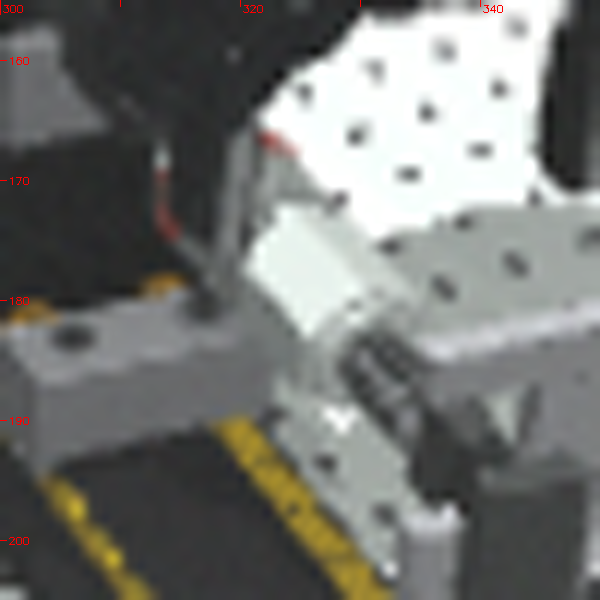

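>>> servo_tool([
  [[85.4, 3, -0.5, 2, 0], [85.4, 4, -0.6, 3, 0], [85.4, 4, -0.6, 3, 0]],
])

```text
time: 28.82
tool_pos: [0.6593, 0.0084, 0.1248]
tool_rot: [-0.012, 0.761, 0.648, -0.012]
contact_force: [-27.8, 3.6, -6.1]
gripper_width: 0.998
```

>>> servo_tool([
  [[85.4, 3, -0.5, 1, 0], [85.4, 3, -0.5, 1, 0]],
])

```text
time: 29.08
tool_pos: [0.6604, 0.0083, 0.1251]
tool_rot: [-0.015, 0.761, 0.649, -0.014]
contact_force: [-34.2, 4.2, -3.4]
gripper_width: 1.002
```

>>> servo_tool([
  [[85.4, -12, 1.9, -4, 0], [85.4, -24, 3.8, -4, 0], [85.4, -24, 3.8, 20, 0], [85.4, -24, 3.8, 80, 0], [85.4, -60, 3.8, 110, 0]],
])

```text
time: 29.7
tool_pos: [0.617, 0.0094, 0.2509]
tool_rot: [0.004, 0.761, 0.648, 0.003]
contact_force: [-0.2, 0.0, 1.4]
gripper_width: 1.003
```

>>> servo_tool([
  [[85.4, -60, -60, 20, 0], [85.4, -100, -120, 20, 0], [85.4, -120, -180, 20, 0], [85.4, -120, -230, 20, 0], [85.4, -120, -230, 20, 0]],
])

```text
time: 30.32
tool_pos: [0.4937, -0.2235, 0.2669]
tool_rot: [0.002, 0.763, 0.647, 0.0]
contact_force: [0.3, -0.2, 0.1]
gripper_width: 1.003
```

```bash
python3 m.py 18; python3 - <<'E'
from h import *
im=cv2.cvtColor(grab_frame("top"),cv2.COLOR_RGB2BGR);cv2.imwrite("pics/top18.png",im)
a=cv2.convertScaleAbs(im,alpha=1.6,beta=10);crop("",a,210,126,345,186,5,"t18.png");crop("",a,215,130,265,180,8,"t18b.png")
o=cv2.convertScaleAbs(cv2.imread("pics/top0.png"),alpha=1.6,beta=10);crop("",o,215,130,265,180,8,"t0b.png")
cv2.imwrite("pics/cmp.png",np.hstack([cv2.imread("pics/t0b.png"),cv2.imread("pics/t18b.png")]))
E
```

```text
30.375 [ 0.4937 -0.224   0.2665] 85.27759106893951 [ 0.3861 -0.8981 -0.8856] [0.0034 0.0011 0.0204]
```

View pics/cmp.png

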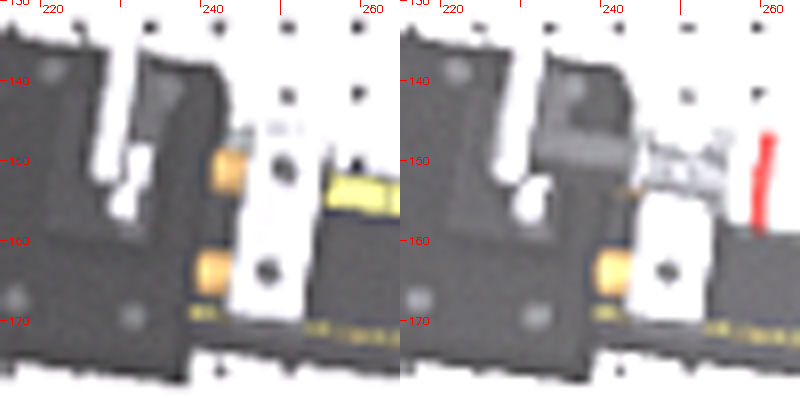

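View pics/t18.png

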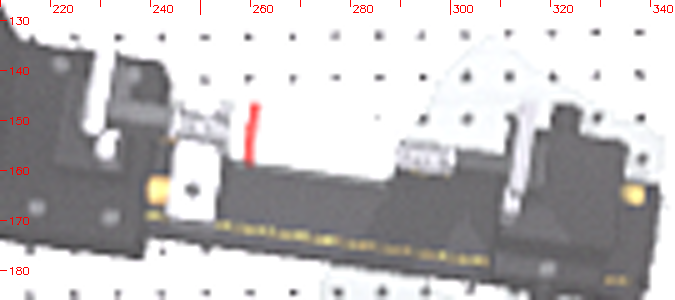

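View pics/z18.png

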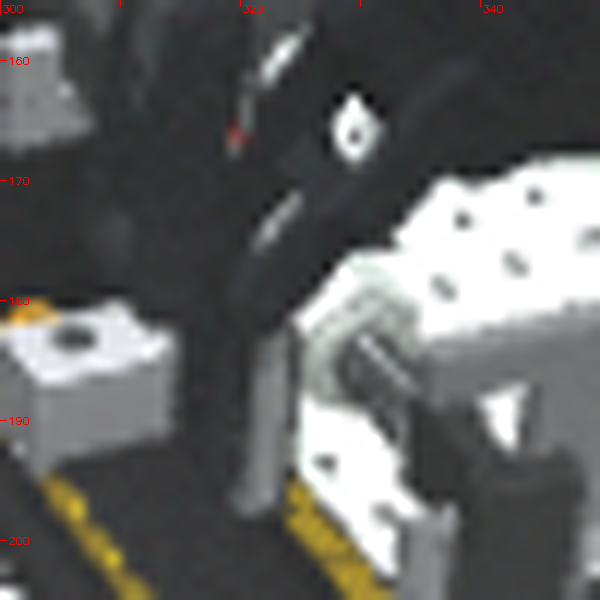

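```bash
python3 - <<'E'
from h import *
a=cv2.imread("pics/top0.png",0).astype(np.float32)
b=cv2.imread("pics/top18.png",0).astype(np.float32)
for l,(x0,x1,y0,y1) in dict(carr=(163,232,120,182),mirror=(165,215,118,170),knob=(150,225,112,190),anchor=(318,345,158,188),bg=(350,420,40,90)).items():
    w=cv2.createHanningWindow((x1-x0,y1-y0),cv2.CV_32F)
    print(l,cv2.phaseCorrelate(a[y0:y1,x0:x1].copy(),b[y0:y1,x0:x1].copy(),w))
c=cv2.imread("pics/top14.png",0).astype(np.float32)
E
```

```text
carr ((0.5254160275451909, 0.0903385631417386), 0.9588075174639622)
mirror ((0.5076192170502161, 0.09941128872006999), 0.9763610599659107)
knob ((0.9356830487476984, 0.0895250907847327), 0.9458461651802063)
anchor ((0.7550735369173971, -0.11207272233257903), 0.9982824496281)
bg ((-0.020692519101601192, 0.032112600936418545), 0.9744214182429843)
```

>>> servo_tool([
  [[85.4, -60, -20, 0, 0], [85.4, -80, -60, 20, 0], [85.4, -100, -90, 20, 0], [85.4, -100, -90, 20, 0]],
])

```text
time: 30.92
tool_pos: [0.3939, -0.3104, 0.2856]
tool_rot: [0.001, 0.762, 0.648, 0.0]
contact_force: [1.7, 0.2, 0.4]
gripper_width: 1.001
```

```bash
python3 m.py 19; python3 - <<'E'
from h import *
im=cv2.imread("pics/side19.png");crop("",cv2.convertScaleAbs(im,alpha=1.6),280,130,370,220,7,"z19w.png")
E
```

```text
30.975 [ 0.3944 -0.3095  0.2853] 85.52384516698045 [ 0.1212 -0.7127  0.6274] [ 0.002   0.0111 -0.0143]
```

View pics/z19w.png

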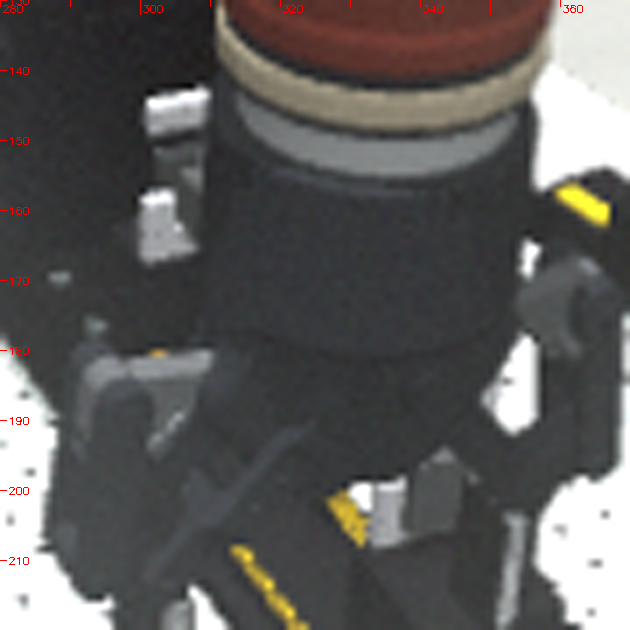

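>>> servo_tool([
  [[85.4, 10, 60, 0, 0], [85.4, 20, 120, 0, 0], [85.4, 20, 180, 0, 0], [85.4, 20, 240, 0, 0], [85.4, 20, 300, 0, 0]],
])

```text
time: 31.6
tool_pos: [0.4135, -0.0063, 0.285]
tool_rot: [0.0, 0.761, 0.649, 0.001]
contact_force: [1.0, 0.2, -0.0]
gripper_width: 0.998
```

>>> servo_tool([
  [[85.4, 0, 60, 0, 0], [85.4, 0, 120, 0, 0], [85.4, -20, 180, 0, 0], [85.4, -40, 240, 0, 0], [85.4, -60, 290, 0, 0]],
])

```text
time: 32.22
tool_pos: [0.3514, 0.2836, 0.285]
tool_rot: [-0.0, 0.76, 0.65, 0.0]
contact_force: [0.0, 1.0, 0.3]
gripper_width: 0.998
```

```bash
python3 m.py 20; python3 - <<'E'
from h import *
im=cv2.imread("pics/side20.png");crop("",cv2.convertScaleAbs(im,alpha=1.6),280,130,370,220,7,"z20w.png")
im=cv2.cvtColor(grab_frame("top"),cv2.COLOR_RGB2BGR);cv2.imwrite("pics/top20.png",im)
E
```

```text
32.275 [0.3486 0.2882 0.2849] 85.81522616266747 [-3.7434  1.1194 -0.8359] [-0.0491  0.142  -0.0473]
```

View pics/z20w.png

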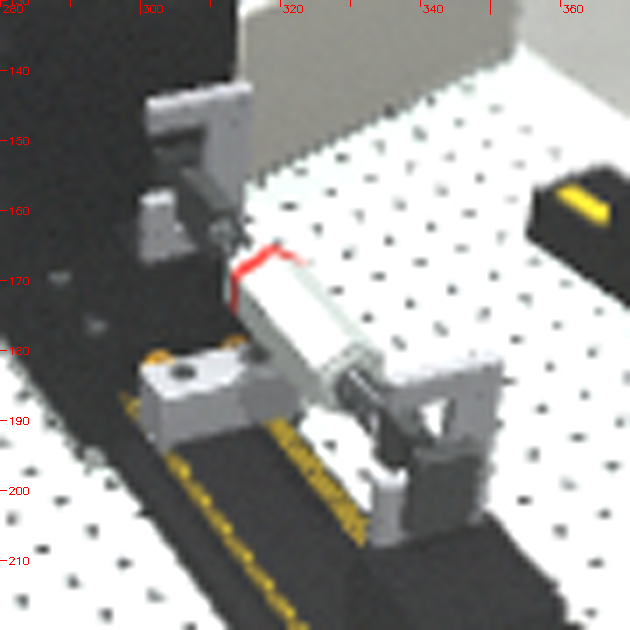

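View pics/top20.png

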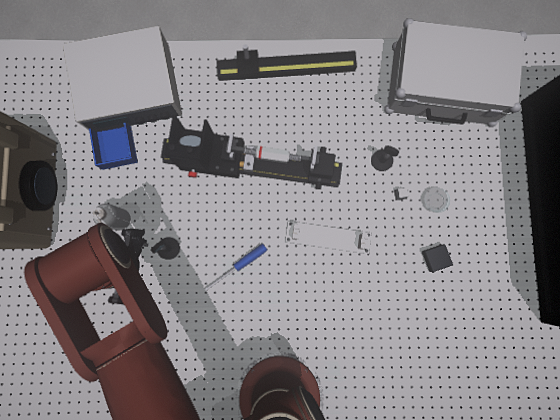

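```bash
python3 - <<'E'
from plant import *
s=state();print(s["time"],s["contact_force"],s["joint_vel"])
print(job_done())
E
```

```text
32.325 [-0.1642431  -0.3601793   0.31339744] [-0.09131521 -0.01185354  0.01153768 -0.05421899  0.00853065 -0.06239373]
the job is handed in; nothing more can be done
None
```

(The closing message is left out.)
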